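# Weigh a specimen basket on the spring balance

## Task

Weigh the specimen basket with the blue rim: hang it by its wire bail on the hook of the spring balance, easing its weight on slowly until the balance alone carries it so that the hook never drops or jumps and hardly stirs when you let go, then take the hand clear of it and let the reading settle for a good second. Then take hold of it again, lift it off the hook just as gently, without letting the hook snap back, and stand it flat inside the white tray of weighed baskets without dropping it. Do not pull the balance to its end stop, push its hook or stand about, or disturb the other things on the bench.

Things in the scene. Friction and masses are not known exactly. Their poses are not given: they have to be found in the camera images.
- sample_grip (a point): Where to grip the sample basket, between the front halves of its two long side walls, fingers either side along y: 36 mm above its underside, 26 mm in front (-x) of the bail, on its centre plane; the basket is 44 mm wide here. Grip firmly (the weight hangs behind the grip). The basket's x runs along its long side with -x roughly towards the robot, y along the bail's bar, z up
- sample_bar (a point): Middle of the bar of the sample's rigid wire bail, 148 mm above the centre of the underside (centre line of the 5 mm wire). The bail is an arch across the basket's middle in its y-z plane: two legs 49 mm apart up to 112 mm, then sloping in to the bar, which peaks slightly at its middle; free space 90 mm high beneath it. Axes as sample_grip
- sample: The sample: slotted steel specimen basket with a blue rim, filled with ceramic test bars, 84 (x) x 44 (y) mm and 50 mm high, with an upright wire bail; starts in the grey tray, where the order of the baskets varies. Origin: centre of its underside, axes as sample_grip. Weighs 0.17 to 0.56 kg by its unseen filling, centre of mass on the bail's plane, about 30 mm up; loose
- hook_seat (a point): Lowest inside point of the balance's hook; a hung bar's centre line is 2.5 mm above it. 280 mm above the bench when empty; sinks under load. 5 mm wire in this frame's x-z plane: its point is 12 mm out to -x, top 12 mm above the seat; its back is 11 mm out to +x, rejoining the axis 34 mm up. The mouth faces -x (robot side): the bar goes in over the point, 17 to 27 mm above the seat, then down. z up
- hook (a joint): How far the balance's hook is pulled out, m: 0 empty, growing downwards, end stop at 0.105. The hook, its pull rod and red pointer slide straight down against a spring of 60 N/m with about 0.2 N preload and light damping; if let go out of balance it bobs at 2 to 3 Hz for a second or two. The sample's own weight pulls it out by 25 to 89 mm
- stand: Fixed retort stand with the balance; origin on the bench below the balance's axis. Base plate 10 mm high, 130 wide, from 60 mm in front (-x) to 150 mm behind; rod 120 mm behind, 540 high; clamp arm at 470 mm. The white 20 mm balance tube is straight above the hook, from 325 to 510 mm: keep the hand in front (-x) of it, with the fingers tilted forward about 30 degrees from straight down
- out_tray: Fixed white tray for weighed baskets, 160 (x) x 240 (y) mm, rim 14 mm high, walls and floor 4 mm (a standing basket's underside is 4 mm above the bench). Origin: centre of its underside, z up. The green basket stands in its +y half, about 60 mm from the centre; the -y half is free
- in_tray: Fixed grey tray of baskets to be weighed, 140 (x) x 380 (y) mm, rim 14 mm, floor 4 mm. The three baskets stand about 125 mm apart. Origin: centre of its underside
- yellow: a specimen basket of the same make and size as the sample but with a yellow rim, standing in the grey tray; loose, to be left alone. Origin: centre of its underside
- red: a specimen basket of the same make and size as the sample but with a red rim, standing in the grey tray; loose, to be left alone. Origin: centre of its underside
- green: a specimen basket of the same make and size as the sample but with a green rim, standing in the white tray; loose, to be left alone. Origin: centre of its underside
- bottle_a: amber reagent bottle, 86 mm diameter, 165 mm high; loose bystander, to be left alone. Origin: centre of its underside
- bottle_b: amber reagent bottle, 86 mm diameter, 165 mm high; loose bystander, to be left alone. Origin: centre of its underside
- bottle_c: small amber bottle, 56 mm diameter, 115 mm high; loose bystander, to be left alone. Origin: centre of its underside
- vial: vial of yellow sample with a white cap, 28 mm diameter, 60 mm high; loose bystander, to be left alone. Origin: centre of its underside
- brush: small brush 150 mm long, lying on the bench in front of the stand; loose bystander, to be left alone. Origin: centre of its underside

How it is judged:
By the outcome, as a careful person would: the job done as asked, in the order asked, and still so for the second after the job is handed in, with the robot touching nothing.
It also fails if it takes over 62 s, if anything falls off the work surface, if the arm or the gripper's body presses on something with over 40 N, if the wrist force passes 120 N, or if a joint passes its speed limit or range.

## Robot

A 6-joint arm with a two-finger parallel gripper is mounted at the origin on the work surface. World frame = base frame: x ahead of the robot, y to its left, z up, the work surface at z = 0. Lengths are in mm, angles in rad, forces in N, time in s.
With the tool pointing down it reaches from about 350 to 975 mm from the base axis. Payload 7.1 kg.
Tool frame: the origin (TCP) lies at the very end of the fingers, on their centre line; the grasp point (between the pads) lies 19 mm behind it; z points along the fingers, y is the direction in which the jaws open and shut (so a half turn about z gives the same grasp; the last joint's range is limited). The gripper opens to 88 mm and grips with 3 to 60 N. Pads are 20 mm wide; open, the fingers measure 115 mm over their backs; the gripper's body (75 mm by 178 mm) begins 61 mm behind the grasp point.
Start: joints at [1.087, 0.423, 1.63, -0, 1.089, -0.019], TCP at [280.12, 558.693, 222.675] pointing down, gripper open.
Joint ranges: [-3, 3], [-0.9, 2.11], [0.09, 2.58], [-1.31, 4.45], [0.11, 2.69], [-2.54, 2.54]. Speed limits (rad/s): [2.39, 2.39, 3.01, 3.14, 3.14, 3.14].

## Interface

Orientations are given as a rotation vector (axis times angle).
In Python, from workcell import ctrl, imaging gives the robot as it stands. The module is installed in compiled form; this text tells all that it offers.
- The arm moves only by the shell command python3 -m pendant 'ROWS'. ROWS is JSON, a list of rows, each an object with "turn": the turn, a rotation vector about the world's x, y, z in rad, a list of three; "dp": the shift along the world's x, y, z in m, a list of three; "claw": the finger opening in m, from 0 to 0.0878. A call has 1 to 8 rows; each row is the pose to reach, as a shift and turn from the pose commanded when the call began; what a row does not reach only later rows make up. A row lasts 1/10 s, in which the tool goes at most 50 mm and 8.59 degrees, less where a joint would pass 70% of its speed; a pose out of reach is approached as far as the arm can. A call with a gripper value outside its range is refused whole. The fingers move at their own pace and stop on an object; the grip force is fixed at half the most. Time passes only in rows, so rows that repeat a pose let the fingers close. It gives the time, the measured TCP pose, the force and the opening at its end, in the units of the state.
- ctrl.get_obs(): the state, without advancing time (a new reading comes with each control period).
- imaging.get_image(name): name is "scene" or "top"; returns a dict with "pixels" (384x512x3 uint8, blue, green, red), "fov_y" (degrees; the focal length in pixels is half the picture's height over the tangent of half this angle, whatever the lens; pixels are square), "cx", "cy" (the principal point, pixels), "xyz" and "rotation" of the camera in the world. Camera axes: x right, y up, looking along -z (the intrinsics and any distortion apply to the point x, -y, -z); pixel columns grow to the right and rows downward; lengths in mm; the calibration is good to about 2 mm. A picture is of the moment at which its call begins. There is no depth.
- ctrl.close_job(): hands the job in, once; it reports no verdict.
The state is a dict: "t": time; "qpos": joint angles; "qvel": joint speeds; "joint_torque": joint torques, N m; "ee_pos": TCP position; "orientation": TCP orientation; "ft_force": force on the tool from outside, world axes, zero at the start; "moment": the same for the moment, N m; "width": finger opening in mm.
Only numpy, scipy, OpenCV 4.12 (cv2) and the standard library are available. Lean on these libraries where they do the work, as an engineer would, in place of code of your own. Each camera call takes 0.05 s, during which the arm holds its last target.

## Working session

There is one attempt and no reset: what is moved stays moved. The work goes in short steps, Python scripts to look and compute and a shell command to move; the robot and the scene stay as the last step left them, time stands still between calls to the robot, and variables do not carry over. Pictures are saved under pics/ and viewed, and the job is handed in when it is done.

```bash
ls; mkdir -p pics; cat > h.py <<'E'
import numpy as np, cv2
from workcell import ctrl, imaging
def grab(n,f):
    d=imaging.get_image(n); cv2.imwrite(f,d["pixels"]); return d
E
python3 - <<'E'
from h import *
for n in("scene","top"):
    d=grab(n,f"pics/{n}0.png"); print({k:v for k,v in d.items() if k!="pixels"})
o=ctrl.get_obs(); print(o)
E
```

```text
pics
{'fov_y': 46.98833682221117, 'cx': 260.36406136411836, 'cy': 195.76158285390346, 'xyz': array([1402.49010305,  780.46522249, 1076.98138423]), 'rotation': array([0.45507573, 1.03367818, 2.16324155])}
{'fov_y': 55.58996939529977, 'cx': 256.85450654334744, 'cy': 189.46113991112068, 'xyz': array([ 457.17970616,   12.11672581, 1417.05061508]), 'rotation': array([ 0.0710632 , -0.08208812, -1.56424597])}
{'t': 0.1, 'qpos': array([ 1.08699206e+00,  4.23744369e-01,  1.63061349e+00, -2.31847980e-05,
        1.08857871e+00, -1.90000176e-02]), 'qvel': array([-0.00129627, -0.00322735, -0.00118589, -0.0002497 ,  0.00058643,
        0.00055488]), 'joint_torque': array([ 4.56222133e-04, -5.45613062e+01, -2.74323124e+01,  6.45514391e-02,
        1.87526661e-02, -2.93525750e-05]), 'ee_pos': array([279.90580446, 558.26087599, 221.99197681]), 'orientation': array([-7.23469182e-01, -3.05683121e+00,  2.05248090e-03]), 'ft_force': array([0.29509454, 0.43571921, 0.39616631]), 'moment': array([-0.01554564, -0.00231737, -0.00660768]), 'width': 87.32093653805005}
```

View pics/scene0.png

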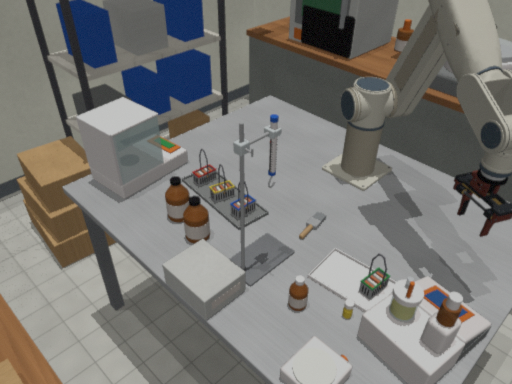

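View pics/top0.png

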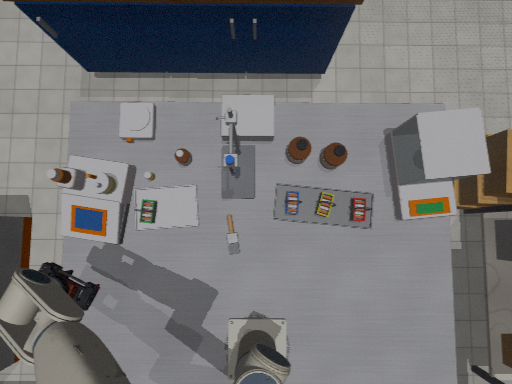

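The top view shows the blue basket at about (292,203), the stand plate around (238,172) and the white tray around (166,208). The green basket is at (148,211). The scene view shows the hook near (271,183). I'll enlarge both pictures.

```bash
cat >> h.py <<'E'
from scipy.spatial.transform import Rotation as R
CAL={}
def setup(d):
    H,W=d["pixels"].shape[:2]; f=H/2/np.tan(np.radians(d["fov_y"]/2))
    return dict(f=f,cx=d["cx"],cy=d["cy"],C=np.array(d["xyz"]),R=R.from_rotvec(d["rotation"]).as_matrix())
def ray(c,u,v):
    r=c["R"]@np.array([(u-c["cx"])/c["f"],-(v-c["cy"])/c["f"],-1.]); return r/np.linalg.norm(r)
def onz(c,u,v,z):
    r=ray(c,u,v); return c["C"]+r*(z-c["C"][2])/r[2]
def proj(c,p):
    q=c["R"].T@(np.array(p,float)-c["C"]); return np.array([c["cx"]+c["f"]*q[0]/-q[2], c["cy"]-c["f"]*q[1]/-q[2]])
def tri(c1,p1,c2,p2):
    r1,r2=ray(c1,*p1),ray(c2,*p2)
    A=np.stack([r1,-r2],1); s=np.linalg.lstsq(A,c2["C"]-c1["C"],rcond=None)[0]
    a=c1["C"]+s[0]*r1;b=c2["C"]+s[1]*r2; return (a+b)/2,np.linalg.norm(a-b)
def crop(px,x0,y0,x1,y1,k,f):
    cv2.imwrite(f,cv2.resize(px[y0:y1,x0:x1],None,fx=k,fy=k,interpolation=cv2.INTER_CUBIC))
E
python3 - <<'E'
from h import *
import pickle
D={}
for n in("scene","top"):
    d=imaging.get_image(n); D[n]=d
pickle.dump(D,open("d0.pkl","wb"))
cs,ct=setup(D["scene"]),setup(D["top"])
print("tcp",proj(cs,ctrl.get_obs()["ee_pos"]),proj(ct,ctrl.get_obs()["ee_pos"]), "base",proj(ct,[0,0,0]),proj(cs,[0,0,0]))
a=D["scene"]["pixels"]; b=D["top"]["pixels"]
crop(a,160,100,310,280,4,"pics/s_a.png"); crop(b,200,90,400,240,4,"pics/t_a.png")
crop(b,120,150,260,255,5,"pics/t_b.png")
E
```

```text
tcp [471.61119411 224.63008609] [ 83.54799614 279.79348471] base [256.75047044 347.62727983] [356.57056435 169.27922093]
```

View pics/s_a.png

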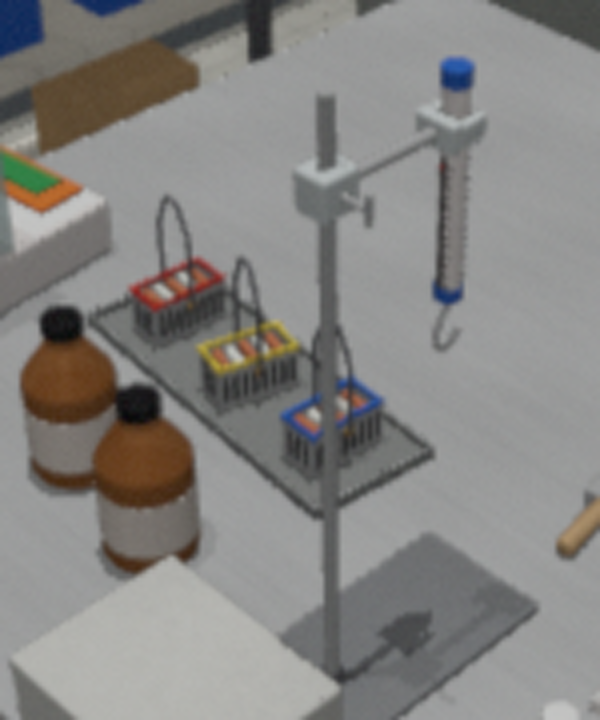

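View pics/t_a.png

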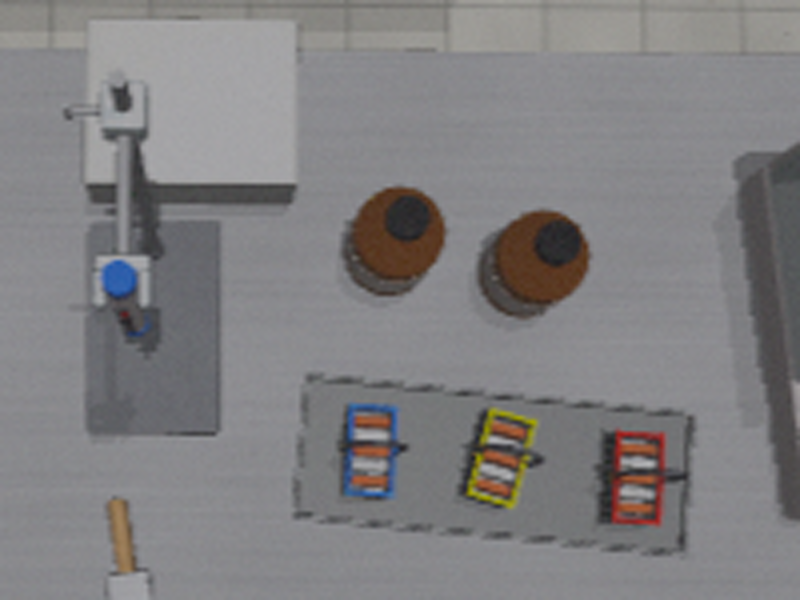

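View pics/t_b.png

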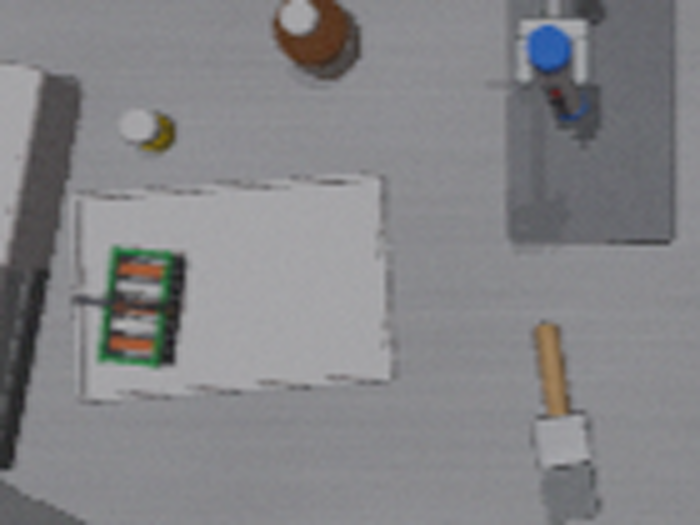

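```bash
python3 - <<'E'
from h import *
import pickle
D=pickle.load(open("d0.pkl","rb")); cs,ct=setup(D["scene"]),setup(D["top"])
T=lambda x0,y0,k:(lambda p:((p[0]+.5)/k-.5+x0,(p[1]+.5)/k-.5+y0))
ta=T(200,90,4); tb=T(120,150,5); sa=T(160,100,4)
np.set_printoptions(precision=1,suppress=True)
def quad(n,pts,t,c,z):
    q=np.array([onz(c,*t(p),z) for p in pts]); print(n,q[:,:2].tolist() if 0 else q[:,:2].ravel(),"c",q.mean(0)[:2],"sides",[np.linalg.norm(q[i]-q[i-1]) for i in range(4)])
quad("white",[(77,192),(380,175),(392,380),(87,402)],tb,ct,14)
quad("grey",[(308,374),(693,414),(684,553),(294,515)],ta,ct,14)
quad("plate",[(90,221),(220,222),(218,434),(88,433)],ta,ct,10)
quad("plate-s",[(432,534),(538,605)],sa,cs,10) if 0 else print([onz(cs,*sa(p),10)[:2] for p in [(432,534),(538,605)]])
# rim masks
for nm,d,c in(("top",D["top"],ct),("scene",D["scene"],cs)):
  hsv=cv2.cvtColor(d["pixels"],cv2.COLOR_BGR2HSV)
  for col,(lo,hi) in dict(blue=(105,125),green=(60,85),yellow=(24,34)).items():
    m=cv2.inRange(hsv,(lo,110,70),(hi,255,255))
    n,l,st,ce=cv2.connectedComponentsWithStats(m)
    for i in range(1,n):
      if 12<st[i,4]<500: print(nm,col,st[i],ce[i],"z54",onz(c,*ce[i],54)[:2])
E
```

```text
white [597.6 473.3 612.1 239.8 454.3 227.3 436.4 459.7] c [525.1 350. ] sides [np.float64(161.76170523711073), np.float64(233.9607943597229), np.float64(158.36621583314079), np.float64(233.07626773086795)]
grey [ 619.7  -74.   582.8 -447.2  448.8 -435.   483.3  -60.5] c [ 533.6 -254.1] sides [np.float64(137.05388391081), np.float64(374.99187773809007), np.float64(134.55422048722346), np.float64(376.0963392806322)]
plate [770.1 139.8 769.9  12.2 561.2  13.  561.5 138.7] c [665.6  75.9] sides [np.float64(208.59308471265638), np.float64(127.59108578102901), np.float64(208.71126718059725), np.float64(125.7779372382427)]
[array([565.3,  16.7]), array([563.9, 139.1])]
top blue [155   3  17   2  23] [163.6   3.3] z54 [1327.3  375. ]
top blue [344   5  10   2  16] [349.1   5.6] z54 [1325.  -359.1]
top blue [226 155   8  10  64] [229.4 159.2] z54 [705.1 107.5]
top blue [287 191  12  10  35] [292.2 193.5] z54 [ 576.  -130.2]
top blue [286 202  12  12  32] [289.4 209.5] z54 [ 516.  -119.2]
top blue [ 75 208  27  23 499] [ 88.3 219.3] z54 [475.9 629.2]
top green [417 203  27  11 225] [429.6 207.
[... 321 characters left out ...]
273.8 118.1] z54 [   2.7 -485.8]
scene blue [269 172   6   4  16] [271.2 173.5] z54 [ 341.3 -180.7]
scene blue [248 195   7   9  23] [251.1 199.5] z54 [ 513.7 -119. ]
scene blue [231 199   9  11  26] [234.7 203.8] z54 [ 574.2 -142.6]
scene blue [426 291  20  16 166] [436.  297.3] z54 [443.6 579.3]
scene blue [459 310   7   6  21] [462.  312.4] z54 [440.7 656.9]
scene green [161 139  12   9  48] [165.8 143.3] z54 [ 508.5 -653.8]
scene green [362 280  11  10  14] [366.6 284.9] z54 [549.5 410.3]
scene yellow [225 181   9   8  24] [229.8 184.1] z54 [ 507. -243.]
scene yellow [210 182  14  12  31] [214.7 186.8] z54 [ 559.7 -270.2]
scene yellow [343 308   9  11  71] [346.8 313.1] z54 [675.4 429. ]
```

```bash
python3 - <<'E'
from h import *
import pickle
D=pickle.load(open("d0.pkl","rb")); cs,ct=setup(D["scene"]),setup(D["top"])
a=D["scene"]["pixels"]; b=D["top"]["pixels"]
A=cv2.resize(a[160:200,250:295],None,fx=14,fy=14,interpolation=cv2.INTER_NEAREST)
B=cv2.resize(b[150:190,215:250],None,fx=14,fy=14,interpolation=cv2.INTER_NEAREST)
cv2.imwrite("pics/hook_s.png",A);cv2.imwrite("pics/hook_t.png",B)
C=cv2.resize(b[183:222,275:312],None,fx=14,fy=14,interpolation=cv2.INTER_NEAREST);cv2.imwrite("pics/blue_t.png",C)
C=cv2.resize(a[175:225,222:265],None,fx=12,fy=12,interpolation=cv2.INTER_NEAREST);cv2.imwrite("pics/blue_s.png",C)
# predicted
for z in(280,):
  for x in(618,623,628): print(x,proj(cs,[x,76,z]),proj(ct,[x,76,z]))
print("cap/arm", [proj(ct,[623,76,z]).round(1) for z in(520,510,470,325)],[proj(cs,[623,76,z]).round(1) for z in(510,325)])
E
```

```text
618 [272.26332847 185.44859054] [234.18921472 173.6905517 ]
623 [271.11142926 186.15132351] [234.20651365 172.11750528]
628 [269.95458252 186.85707479] [234.2237979 170.5457942]
cap/arm [array([229. , 158.2]), array([229.2, 158.9]), array([230.3, 161.7]), array([233.4, 170. ])] [array([274. , 117.3]), array([271.6, 173.9])]
```

View pics/hook_s.png

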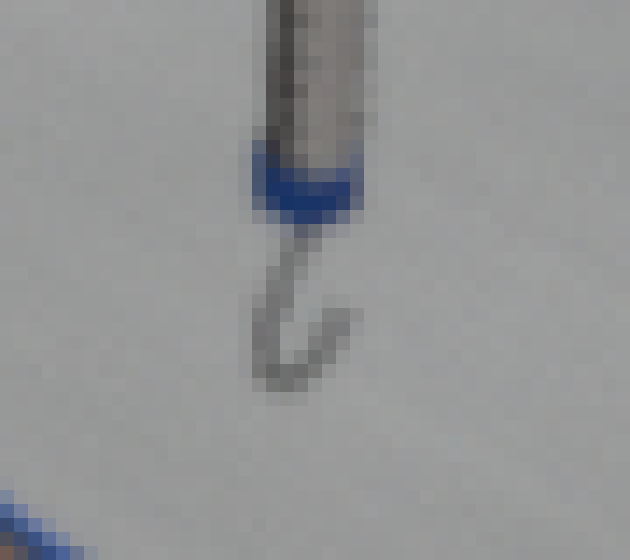

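View pics/hook_t.png

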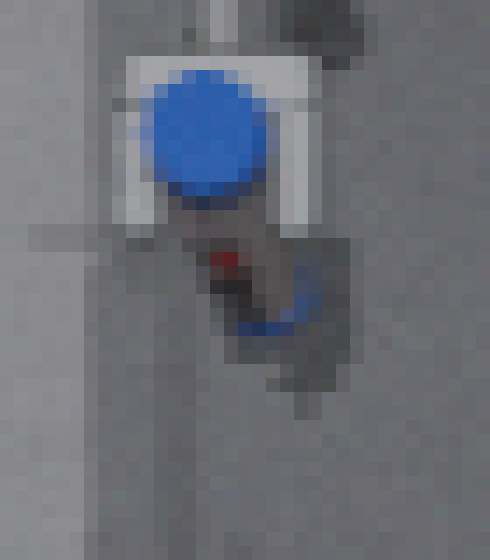

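View pics/blue_t.png

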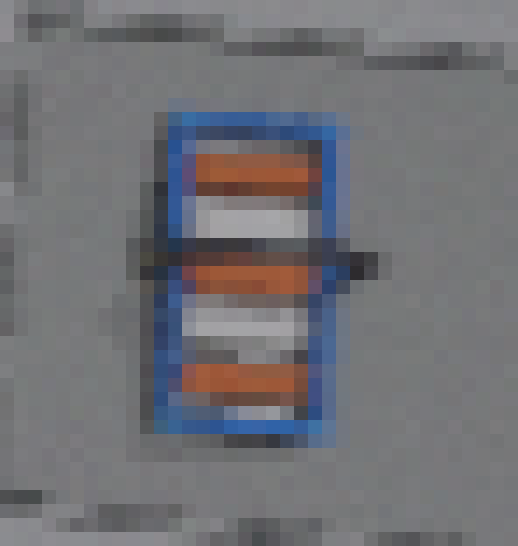

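View pics/blue_s.png

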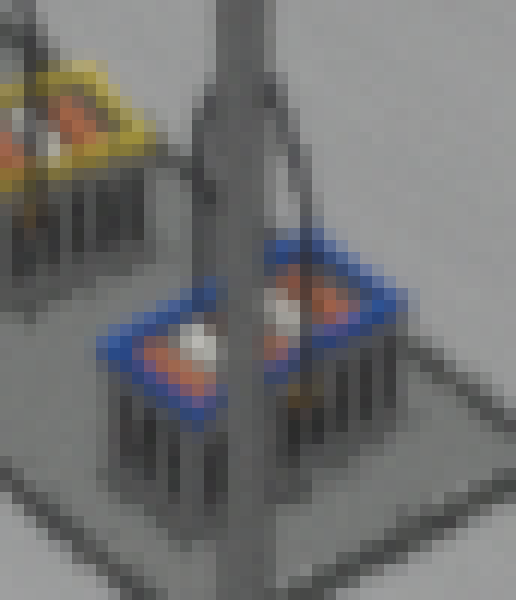

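The hook's mouth and tube match an axis near (623, 76), with the hook tip at scene pixel (274,182). The blue rim is sharp in the top view. Next I'll fit the basket's pose.

```bash
python3 - <<'E'
from h import *
import pickle
np.set_printoptions(precision=2,suppress=True)
D=pickle.load(open("d0.pkl","rb")); cs,ct=setup(D["scene"]),setup(D["top"])
for x,z in((611,292),(611,287),(623,277.5),(634,289),(623,314)): print(x,z,proj(cs,[x,76,z]))
K=6
def rect(nm,c,x0,y0,x1,y1,lo,hi,sat=80):
  p=cv2.resize(D[nm]["pixels"][y0:y1,x0:x1],None,fx=K,fy=K,interpolation=cv2.INTER_CUBIC)
  m=cv2.inRange(cv2.cvtColor(p,cv2.COLOR_BGR2HSV),(lo,sat,50),(hi,255,255))
  pts=np.argwhere(m)[:,::-1]
  w=np.array([onz(c,(u+.5)/K-.5+x0,(v+.5)/K-.5+y0,53)[:2] for u,v in pts],np.float32)
  r=cv2.minAreaRect(w); print(nm,r); return r
rect("top",ct,280,185,305,220,100,125)
rect("top",ct,280,185,305,220,100,125,120)
rect("scene",cs,228,190,258,212,100,125,110)
rect("scene",cs,228,190,258,212,100,125,150)
rect("top",ct,138,195,158,226,55,90)
# bar in top: dark pixels, predicted
c0=np.array([546,-125])
E
```

```text
611 292 [274.02 181.26]
611 287 [273.96 182.6 ]
623 277.5 [271.08 186.82]
634 289 [268.65 185.29]
623 314 [271.5  176.93]
top ((543.8171997070312, -131.65269470214844), (52.13489532470703, 88.25430297851562), 87.23567962646484)
top ((543.6217651367188, -131.57870483398438), (49.704681396484375, 86.27290344238281), 87.15823364257812)
scene ((544.7095336914062, -133.3313446044922), (51.477684020996094, 87.97010803222656), 86.98470306396484)
scene ((545.2416381835938, -132.92913818359375), (47.38468551635742, 82.20574951171875), 87.2372817993164)
top ((508.433349609375, 413.03546142578125), (47.595096588134766, 86.64932250976562), 84.2760009765625)
```

```bash
cat >> h.py <<'E'
def Rt(yaw,tilt,s=1):
    z=np.array([np.sin(tilt),0,-np.cos(tilt)]); y=np.array([0,s,0.]); x=np.cross(y,z)
    return R.from_euler("z",yaw)*R.from_matrix(np.stack([x,y,z],1))
E
python3 - <<'E'
from h import *
np.set_printoptions(precision=4,suppress=True)
o=ctrl.get_obs(); C=R.from_rotvec(o["orientation"]); print(C.as_matrix())
for s in(1,-1):
    T=Rt(-0.048,np.pi/6,s); v=(T*C.inv()).as_rotvec(); print(s,v,np.degrees(np.linalg.norm(v)))
print(o["ee_pos"])
E
```

```text
[[-0.8939  0.4482 -0.0004]
 [ 0.4482  0.8939 -0.0008]
 [ 0.     -0.0009 -1.    ]]
1 [-0.1329 -0.5103  0.4074] 38.18200020843814
-1 [ 0.6996 -0.1847 -2.6421] 156.95796572027274
[279.9868 558.4229 222.2071]
```

```bash
python3 -m pendant '[{"dp":[0.010,-0.030,0.01],"turn":[-0.007,-0.026,0.02],"claw":0.0878},{"dp":[0.025,-0.075,0.02],"turn":[-0.015,-0.06,0.05],"claw":0.0878},{"dp":[0.042,-0.12,0.03],"turn":[-0.025,-0.1,0.08],"claw":0.0878},{"dp":[0.059,-0.166,0.03],"turn":[-0.035,-0.135,0.108],"claw":0.0878},{"dp":[0.076,-0.212,0.03],"turn":[-0.045,-0.17,0.136],"claw":0.0878},{"dp":[0.092,-0.257,0.03],"turn":[-0.055,-0.21,0.168],"claw":0.0878},{"dp":[0.108,-0.301,0.03],"turn":[-0.06,-0.235,0.188],"claw":0.0878},{"dp":[0.124,-0.345,0.03],"turn":[-0.066,-0.255,0.204],"claw":0.0878}]'
python3 -m pendant '[{"dp":[0.017,-0.046,0],"turn":[-0.008,-0.03,0.024],"claw":0.0878},{"dp":[0.034,-0.092,0],"turn":[-0.016,-0.06,0.05],"claw":0.0878},{"dp":[0.05,-0.138,0],"turn":[-0.025,-0.1,0.08],"claw":0.0878},{"dp":[0.067,-0.184,0],"turn":[-0.035,-0.135,0.108],"claw":0.0878},{"dp":[0.083,-0.23,0],"turn":[-0.045,-0.17,0.136],"claw":0.0878},{"dp":[0.1,-0.276,0],"turn":[-0.055,-0.21,0.168],"claw":0.0878},{"dp":[0.114,-0.316,0],"turn":[-0.062,-0.24,0.192],"claw":0.0878},{"dp":[0.124,-0.345,0],"turn":[-0.066,-0.255,0.204],"claw":0.0878}]'
python3 - <<'E'
from h import *
np.set_printoptions(precision=4,suppress=True)
o=ctrl.get_obs(); C=R.from_rotvec(o["orientation"])
print(o["t"],o["ee_pos"],o["qpos"],o["ft_force"]); print((Rt(-0.048,np.pi/6)*C.inv()).as_rotvec(), np.array([527.8,-131.4,23.5])-o["ee_pos"])
E
```

```text
t: 1.0
ee_pos: [404.1, 212.0, 252.8]
orientation: [0.37, 2.853, -0.008]
ft_force: [0.5, 0.1, -0.8]
width: 87.6
t: 1.8
ee_pos: [526.2, -126.7, 252.6]
orientation: [0.064, 2.621, -0.014]
ft_force: [1.0, 0.5, -0.3]
width: 88.0
1.8 [ 526.1677 -126.717   252.5919] [-0.3419  0.0867  2.1252  0.3408  0.4514 -2.1351] [ 0.9799  0.4932 -0.2562]
[-0.0025 -0.0032  0.0003] [   1.6323   -4.683  -229.0919]
```

```bash
python3 -m pendant '[{"dp":[0,0,-0.03],"turn":[0,0,0],"claw":0.0878},{"dp":[0,0,-0.07],"turn":[0,0,0],"claw":0.0878},{"dp":[0,0,-0.1],"turn":[0,0,0],"claw":0.0878},{"dp":[0,0,-0.12],"turn":[0,0,0],"claw":0.0878},{"dp":[0,0,-0.13],"turn":[0,0,0],"claw":0.0878},{"dp":[0,0,-0.13],"turn":[0,0,0],"claw":0.0878}]'
python3 - <<'E'
from h import *
import pickle
np.set_printoptions(precision=2,suppress=True)
D={n:imaging.get_image(n) for n in("scene","top")}
crop(D["scene"]["pixels"],190,130,310,230,6,"pics/s1.png");crop(D["top"]["pixels"],260,170,360,245,8,"pics/t1.png")
o=ctrl.get_obs(); print(o["ee_pos"],o["ft_force"],R.from_rotvec(o["orientation"]).as_matrix()[:,2])
E
```

```text
t: 2.4
ee_pos: [531.0, -120.6, 131.5]
orientation: [0.071, 2.642, -0.027]
ft_force: [-0.3, 0.0, -0.0]
width: 88.1
[ 531.49 -120.97  132.88] [ 0.36  0.43 -0.05] [ 0.48 -0.03 -0.88]
```

View pics/s1.png

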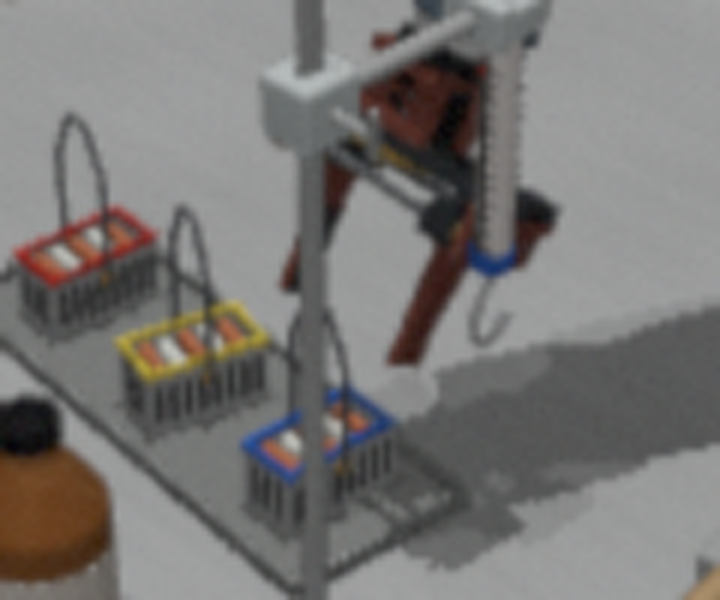

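View pics/t1.png

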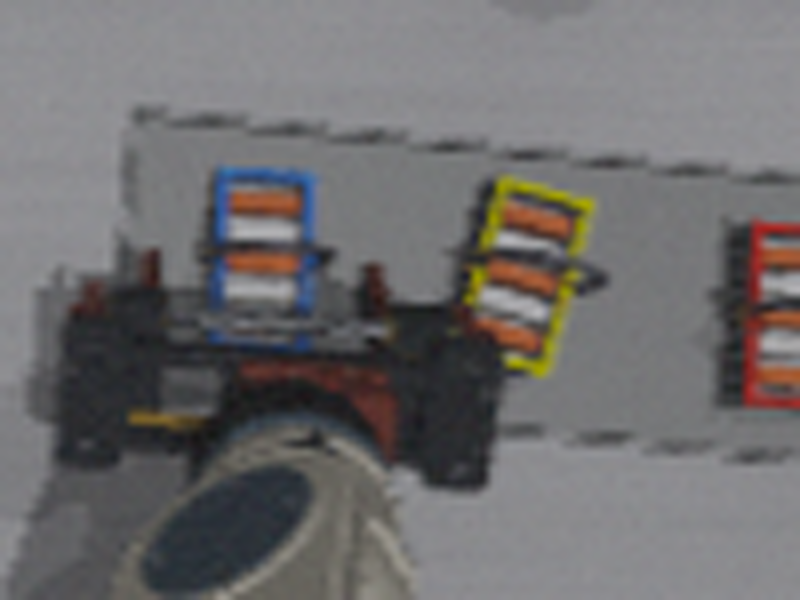

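```bash
python3 -m pendant '[{"dp":[0,0,0],"turn":[0,0,0],"claw":0.0878},{"dp":[0,0,0],"turn":[0,0,0],"claw":0.0878}]'
python3 - <<'E'
from h import *
np.set_printoptions(precision=3,suppress=True)
o=ctrl.get_obs(); C=R.from_rotvec(o["orientation"])
print(o["t"],o["ee_pos"],o["qpos"],o["qvel"],o["ft_force"]); print((Rt(-0.048,np.pi/6)*C.inv()).as_rotvec(), np.array([527.8,-131.4,23.5])-o["ee_pos"])
E
```

```text
t: 2.7
ee_pos: [531.4, -121.2, 133.2]
orientation: [0.072, 2.639, -0.028]
ft_force: [0.5, -0.1, 0.1]
width: 87.8
2.7 [ 531.363 -121.154  133.152] [-0.312  0.329  2.198  0.749  0.171 -2.541] [-0.001  0.004  0.002  0.001 -0.002  0.002] [ 0.52  -0.099  0.136]
[ 0.006 -0.022  0.009] [  -3.563  -10.246 -109.652]
```

```bash
cat > kin.py <<'E'
from h import *
from scipy.optimize import least_squares
def fkR(q): return R.from_euler("ZYZYZ",[q[0],q[1]+q[2],q[3],q[4],q[5]])
def fkp(q,P):
    a,h,L1,e,L2,d=P
    A=R.from_euler("ZY",[q[0],q[1]]); B=R.from_euler("ZY",[q[0],q[1]+q[2]])
    return R.from_euler("Z",q[0]).apply([a,0,h])+A.apply([0,0,L1])+B.apply([e,0,L2])+fkR(q).apply([0,0,d])
E
python3 - <<'E'
from kin import *
np.set_printoptions(precision=3,suppress=True)
o=ctrl.get_obs()
data=[([1.08699206,.423744369,1.63061349,-2.3e-5,1.08857871,-.0190000176],[279.90580446,558.26087599,221.99197681],[-.723469182,-3.05683121,.0020524809]),
([-0.3419,0.0867,2.1252,0.3408,0.4514,-2.1351],[526.1677,-126.717,252.5919],[.064,2.621,-.014]),
(o["qpos"],o["ee_pos"],o["orientation"])]
for q,p,r in data: print("R err vs model",(fkR(q).inv()*R.from_rotvec(r)).as_rotvec())
f=lambda P:np.concatenate([fkp(q,P)-p for q,p,r in data]+[0.001*(np.array(P)-[0,400,450,0,450,300])])
s=least_squares(f,[0,400,450,0,450,300]); print(s.x,s.fun[:9],np.linalg.svd(s.jac)[1])
E
```

```text
Traceback (most recent call last):
  File "kin.py", line 3, in fkR
    def fkR(q): return R.from_euler("ZYZYZ",[q[0],q[1]+q[2],q[3],q[4],q[5]])
                       ~~~~~~~~~~~~^^^^^^^^^^^^^^^^^^^^^^^^^^^^^^^^^^^^^^^^^
  File "scipy/spatial/transform/_rotation.pyx", line 1413, in scipy.spatial.transform._rotation.Rotation.from_euler
ValueError: Expected axis specification to be a non-empty string of upto 3 characters, got ZYZYZ
```

```bash
sed -i 's/^def fkR.*/def fkR(q): return R.from_euler("ZYZ",[q[0],q[1]+q[2],q[3]])*R.from_euler("YZ",[q[4],q[5]])/' kin.py
cat > fit.py <<'E'
from kin import *
np.set_printoptions(precision=3,suppress=True)
o=ctrl.get_obs()
data=[([1.08699206,.423744369,1.63061349,-2.3e-5,1.08857871,-.0190000176],[279.90580446,558.26087599,221.99197681],[-.723469182,-3.05683121,.0020524809]),
([-0.3419,0.0867,2.1252,0.3408,0.4514,-2.1351],[526.1677,-126.717,252.5919],[.064,2.621,-.014]),
(o["qpos"],o["ee_pos"],o["orientation"])]
for q,p,r in data: print("R err vs model",(fkR(q).inv()*R.from_rotvec(r)).as_rotvec())
f=lambda P:np.concatenate([fkp(q,P)-p for q,p,r in data]+[0.001*(np.array(P)-[0,400,450,0,450,300])])
s=least_squares(f,[0,400,450,0,450,300]); print(s.x,s.fun[:9],np.linalg.svd(s.jac)[1])
E
python3 fit.py
```

```text
R err vs model [ 0.    -0.     1.571]
R err vs model [-0.     0.     1.571]
R err vs model [ 0.    -0.     1.571]
[-55.205 361.627 626.006 105.568 532.054 373.431] [10.197 -6.18  -3.991  0.597 -2.953  5.855 -2.17  -4.043 -1.864] [3.344 2.54  0.51  0.268 0.152 0.104]
```

```bash
cat > kin.py <<'E'
from h import *
from scipy.optimize import least_squares
F=R.from_euler("Z",np.pi/2)
def fkR(q): return R.from_euler("ZYZ",[q[0],q[1]+q[2],q[3]])*R.from_euler("YZ",[q[4],q[5]])*F
def fkp(q,P):
    a,h,L1,e,L2,d,b=P[:7]
    A=R.from_euler("ZY",[q[0],q[1]]); B=R.from_euler("ZY",[q[0],q[1]+q[2]])
    return R.from_euler("Z",q[0]).apply([a,b,h])+A.apply([0,0,L1])+B.apply([e,0,L2])+fkR(q).apply([0,0,d])
E
sed -i 's/\[0,400,450,0,450,300\]/[0,400,450,0,450,300,0]/g' fit.py; python3 fit.py
```

```text
R err vs model [ 0. -0. -0.]
R err vs model [ 0.  0. -0.]
R err vs model [-0. -0. -0.]
[  0.052 312.405 563.023  77.487 484.87  309.601  11.898] [ 0.002 -0.001  0.003  0.003  0.009 -0.004 -0.002 -0.007  0.001] [3.344 2.54  1.736 0.498 0.267 0.152 0.078]
```

```bash
cat >> kin.py <<'E'
P=np.array([0.05,312.405,563.023,77.487,484.87,309.6,11.898])
LO=np.array([-3,-.9,.09,-1.31,.11,-2.54]);HI=np.array([3,2.11,2.58,4.45,2.69,2.54])
def ik(p,T,n=60,seed=0):
    rng=np.random.default_rng(seed); out=[]
    for _ in range(n):
        q0=rng.uniform(LO,HI); q0[0]=np.arctan2(p[1],p[0])+rng.normal()*.2
        f=lambda q:np.concatenate([(fkp(q,P)-p)/100,(fkR(q).inv()*T).as_rotvec()])
        s=least_squares(f,np.clip(q0,LO+.01,HI-.01),bounds=(LO,HI))
        if s.cost<1e-8 and not any(np.allclose(s.x,o,atol=.02) for o in out): out.append(s.x)
    return out
E
python3 - <<'E'
from kin import *
np.set_printoptions(precision=2,suppress=True)
def tcp(grip,yaw,t): return np.array(grip)+19*np.array([np.sin(t)*np.cos(yaw),np.sin(t)*np.sin(yaw),-np.cos(t)])
for t in(25,30,35):
  for nm,g,yaw in(("grasp",[518.3,-130.9,40],-.048),("up",[518.3,-130.9,150],-.048),("hookhi",[597,76,195],0),("hooklo",[597,76,82],0),("place",[503,288.5,41],.063),("placehi",[503,288.5,140],.063)):
    for s in(1,-1):
      for q in ik(tcp(g,yaw,np.radians(t)),Rt(yaw,np.radians(t),s)): print(t,nm,s,q)
E
```

```text
25 grasp 1 [-0.33  0.58  2.19  1.93  0.13  2.52]
25 grasp -1 [-0.33  0.58  2.19  1.93  0.13 -0.63]
25 up 1 [-0.33  0.33  2.16  0.48  0.26 -2.3 ]
25 up -1 [-0.33  0.33  2.16  0.48  0.26  0.84]
25 hookhi 1 [ 0.13  0.32  2.   -0.15  0.39 -1.31]
25 hookhi -1 [ 0.13  0.32  2.   -0.15  0.39  1.83]
25 hooklo 1 [ 0.13  0.53  2.04 -0.41  0.14 -1.04]
25 hooklo -1 [ 0.13  0.53  2.04 -0.41  0.14  2.1 ]
25 place 1 [ 0.61  0.61  2.06 -1.21  0.24  0.13]
25 placehi 1 [ 0.61  0.41  2.04 -0.64  0.38 -0.46]
30 grasp 1 [-0.35  0.6   2.23  2.47  0.24  1.96]
30 grasp -1 [-0.35  0.6   2.23  2.47  0.24 -1.18]
30 up -1 [-0.35  0.33  2.21  0.99  0.18  0.32]
30 hookhi 1 [ 0.14  0.32  2.05 -0.27  0.26 -1.19]
30 hookhi -1 [ 0.14  0.32  2.05 -0.27  0.26  1.96]
30 placehi 1 [ 0.64  0.42  2.09 -0.99  0.33 -0.1 ]
35 grasp 1 [-0.37  0.63  2.27  2.64  0.39  1.77]
35 grasp -1 [-0.37  0.63  2.27  2.64  0.39 -1.37]
35 up -1 [-0.37  0.34  2.26  1.8   0.19 -0.5 ]
35 hookhi 1 [ 0.15  0.31  2.1  -0.63  0.14 -0.83]
35 hookhi -1 [ 0.15  0.31  2.1  -0.63  0.14  2.31]
35 hooklo 1 [0.15 0.56 2.14 3.63 0.18 1.21]
35 hooklo -1 [ 0.15  0.56  2.14  3.63  0.18 -1.94]
35 place 1 [0.66 0.65 2.14 4.25 0.37 1.  ]
35 place -1 [ 0.66  0.65  2.14  4.25  0.37 -2.14]
```

```bash
python3 - <<'E'
from kin import *
np.set_printoptions(precision=2,suppress=True)
def tcp(grip,yaw,t): return np.array(grip)+19*np.array([np.sin(t)*np.cos(yaw),np.sin(t)*np.sin(yaw),-np.cos(t)])
for t in(18,20,22):
  for nm,g,yaw in(("grasp",[518.3,-130.9,40],-.048),("mid",[518.3,-130.9,90],-.048),("up",[518.3,-130.9,150],-.048),("up3",[518.3,-130.9,300],-.048),("pre",[560,76,205],0),("hookhi",[597,76,195],0),("hooklo",[597,76,82],0),("place",[503,288.5,41],.063),("placehi",[503,288.5,140],.063),("place.2",[503,288.5,41],.2)):
    for s in(1,-1):
      for q in ik(tcp(g,yaw,np.radians(t)),Rt(yaw,np.radians(t),s),25): print(t,nm,s,q)
E
```

```text
18 grasp 1 [-0.31  0.57  2.12  0.5   0.17 -2.32]
18 grasp -1 [-0.31  0.57  2.12  0.5   0.17  0.82]
18 mid 1 [-0.31  0.46  2.11  0.3   0.28 -2.11]
18 mid -1 [-0.31  0.46  2.11  0.3   0.28  1.03]
18 up 1 [-0.31  0.34  2.09  0.2   0.42 -2.01]
18 up -1 [-0.31  0.34  2.09  0.2   0.42  1.13]
18 up3 1 [-0.31  0.1   1.96  0.12  0.78 -1.91]
18 up3 -1 [-0.31  0.1   1.96  0.12  0.78  1.24]
18 pre 1 [ 0.14  0.28  1.99 -0.08  0.56 -1.38]
18 pre -1 [ 0.14  0.28  1.99 -0.08  0.56  1.77]
18 hookhi 1 [ 0.13  0.35  1.92 -0.07  0.56 -1.39]
18 hookhi -1 [ 0.13  0.35  1.92 -0.07  0.56  1.75]
18 hooklo 1 [ 0.13  0.54  1.97 -0.12  0.32 -1.33]
18 hooklo -1 [ 0.13  0.54  1.97 -0.12  0.32  1.81]
18 place 1 [ 0.58  0.61  2.   -0.54  0.3  -0.55]
18 placehi 1 [ 0.58  0.42  1.98 -0.33  0.49 -0.79]
18 placehi -1 [ 0.58  0.42  1.98 -0.33  0.49  2.36]
18 place.2 1 [ 0.55  0.6   2.01 -0.44  0.25 -0.8 ]
18 place.2 -1 [ 0.55  0.6   2.01 -0.44  0.25  2.34]
20 grasp -1 [-0.32  0.57  2.14  0.77  0.13  0.55]
20 mid 1 [-0.32  0.46  2.13  0.41  0.23 -2.23]
20 mid -1 [-0.32  0.46  2.13  0.41  0.23  0.91]
20 up 1 [-0.32  0.33 
[... 851 characters left out ...]
 0.19  0.74]
22 up 1 [-0.33  0.33  2.13  0.33  0.33 -2.14]
22 up -1 [-0.33  0.33  2.13  0.33  0.33  1.  ]
22 up3 1 [-0.33  0.08  2.    0.16  0.7  -1.95]
22 up3 -1 [-0.33  0.08  2.    0.16  0.7   1.19]
22 pre 1 [ 0.14  0.27  2.04 -0.12  0.46 -1.33]
22 pre -1 [ 0.14  0.27  2.04 -0.12  0.46  1.81]
22 hookhi 1 [ 0.13  0.33  1.97 -0.11  0.46 -1.35]
22 hookhi -1 [ 0.13  0.33  1.97 -0.11  0.46  1.79]
22 hooklo 1 [ 0.13  0.53  2.01 -0.23  0.22 -1.23]
22 hooklo -1 [ 0.13  0.53  2.01 -0.23  0.22  1.91]
22 place 1 [ 0.6   0.61  2.04 -0.88  0.25 -0.2 ]
22 placehi 1 [ 0.6   0.42  2.02 -0.49  0.42 -0.62]
22 placehi -1 [ 0.6   0.42  2.02 -0.49  0.42  2.52]
22 place.2 1 [ 0.57  0.6   2.05 -0.83  0.18 -0.4 ]
```

```bash
cat > st.py <<'E'
from kin import *
import sys
np.set_printoptions(precision=4,suppress=True)
def st(tgt=None,yaw=-.048,t=18):
    o=ctrl.get_obs(); C=R.from_rotvec(o["orientation"])
    print("t",round(o["t"],2),"p",o["ee_pos"].round(2),"q",o["qpos"].round(3),"F",o["ft_force"].round(2),"M",o["moment"].round(3),"w",round(o["width"],2))
    print("turn",(Rt(yaw,np.radians(t))*C.inv()).as_rotvec().round(4), "dp",None if tgt is None else (np.array(tgt)-o["ee_pos"]).round(2))
E
python3 -c "
from st import *; st([522.2,-131.1,132])"
```

```text
t 2.7 p [ 531.36 -121.15  133.15] q [-0.312  0.329  2.198  0.749  0.171 -2.541] F [ 0.52 -0.1   0.14] M [0.064 0.19  0.036] w 87.84
turn [0.0165 0.1871 0.0078] dp [-9.16 -9.95 -1.15]
```

```bash
python3 -m pendant '[{"dp":[-0.003,-0.003,0],"turn":[0.006,0.06,0.0],"claw":0.0878},{"dp":[-0.006,-0.006,0],"turn":[0.01,0.12,0.004],"claw":0.0878},{"dp":[-0.009,-0.010,-0.001],"turn":[0.0165,0.187,0.008],"claw":0.0878},{"dp":[-0.009,-0.010,-0.001],"turn":[0.0165,0.187,0.008],"claw":0.0878}]'
python3 -c "
from st import *; st([522.2,-131.1,132])"
```

```text
t: 3.1
ee_pos: [524.1, -132.0, 132.8]
orientation: [0.067, 2.825, -0.012]
ft_force: [0.6, 1.1, 0.8]
width: 87.8
t 3.1 p [ 524.14 -132.02  132.8 ] q [-0.315  0.337  2.088  0.201  0.418 -2.01 ] F [0.62 1.11 0.81] M [-0.018  0.111 -0.011] w 87.81
turn [ 0.0012  0.0016 -0.0001] dp [-1.94  0.92 -0.8 ]
```

```bash
python3 -m pendant '[{"dp":[-0.001,0,-0.02],"turn":[0,0,0],"claw":0.0878},{"dp":[-0.002,0.001,-0.045],"turn":[0,0,0],"claw":0.0878},{"dp":[-0.002,0.001,-0.065],"turn":[0,0,0],"claw":0.0878},{"dp":[-0.002,0.001,-0.08],"turn":[0,0,0],"claw":0.0878},{"dp":[-0.002,0.001,-0.09],"turn":[0,0,0],"claw":0.0878},{"dp":[-0.002,0.001,-0.09],"turn":[0,0,0],"claw":0.0878}]'
python3 - <<'E'
from st import *
st([522.2,-131.1,21.9])
D={n:imaging.get_image(n) for n in("scene","top")}
crop(D["scene"]["pixels"],190,130,310,230,6,"pics/s2.png");crop(D["top"]["pixels"],260,170,360,245,8,"pics/t2.png")
E
```

```text
t: 3.7
ee_pos: [518.6, -129.7, 40.0]
orientation: [0.069, 2.83, -0.01]
ft_force: [0.3, -0.4, -0.5]
width: 87.9
t 3.7 p [ 518.58 -129.65   39.96] q [-0.314  0.526  2.127  0.411  0.204 -2.227] F [ 0.34 -0.42 -0.54] M [ 0.044  0.161 -0.007] w 87.9
turn [-0.0009 -0.0031  0.0007] dp [  3.62  -1.45 -18.06]
```

View pics/s2.png

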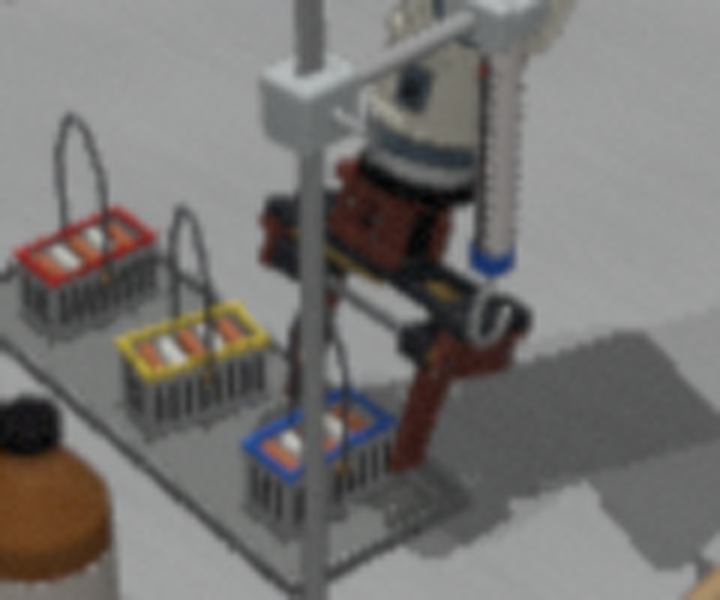

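View pics/t2.png

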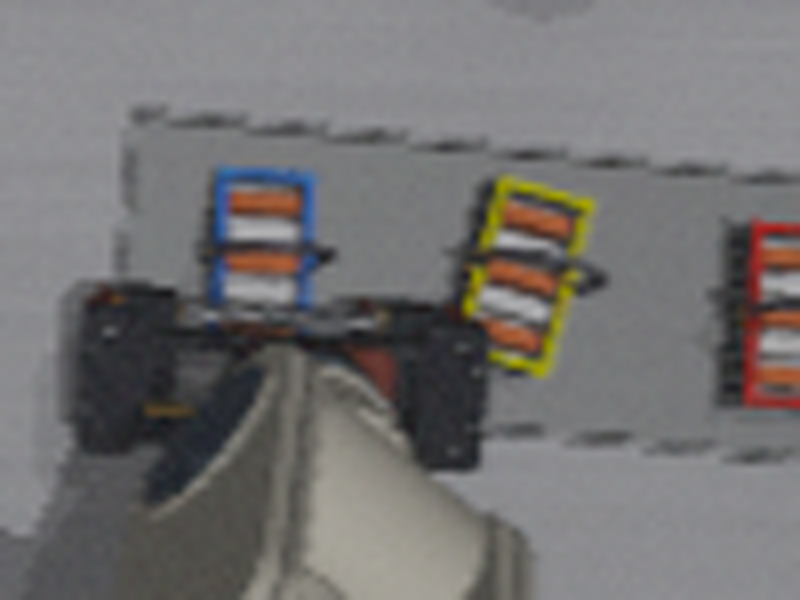

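Fingers are straddling the front half of the basket, and the yellow basket is clear. I'll finish the descent and close.

```bash
python3 -m pendant '[{"dp":[0.001,-0.001,-0.008],"turn":[0,0,0],"claw":0.0878},{"dp":[0.002,-0.001,-0.018],"turn":[0,0,0],"claw":0.0878},{"dp":[0.002,-0.001,-0.018],"turn":[0,0,0],"claw":0.0878}]'
python3 -c "
from st import *; st([522.2,-131.1,21.9])"
```

```text
t: 4.1
ee_pos: [521.9, -131.0, 23.3]
orientation: [0.069, 2.828, -0.01]
ft_force: [-0.7, 0.6, 0.0]
width: 87.9
t 4.1 p [ 521.9  -131.01   23.25] q [-0.315  0.566  2.122  0.496  0.172 -2.315] F [-0.67  0.62  0.01] M [0.055 0.112 0.04 ] w 87.91
turn [-0.0004 -0.0013  0.0005] dp [ 0.3  -0.09 -1.35]
```

```bash
python3 -m pendant '[{"dp":[0,0,-0.001],"turn":[0,0,0],"claw":0.03},{"dp":[0,0,-0.001],"turn":[0,0,0],"claw":0.03},{"dp":[0,0,-0.001],"turn":[0,0,0],"claw":0.03},{"dp":[0,0,-0.001],"turn":[0,0,0],"claw":0.03},{"dp":[0,0,-0.001],"turn":[0,0,0],"claw":0.03},{"dp":[0,0,-0.001],"turn":[0,0,0],"claw":0.03}]'
python3 -c "
from st import *; st([522.2,-131.1,21.9])"
```

```text
t: 4.7
ee_pos: [521.9, -130.9, 22.2]
orientation: [0.068, 2.828, -0.01]
ft_force: [0.6, 0.2, 4.7]
width: 43.7
t 4.7 p [ 521.92 -130.91   22.24] q [-0.315  0.568  2.122  0.501  0.17  -2.32 ] F [0.64 0.22 4.69] M [ 0.072 -0.031 -0.075] w 43.74
turn [-0.0006 -0.0017  0.0001] dp [ 0.28 -0.19 -0.34]
```

```bash
python3 -m pendant '[{"dp":[0,0,0.001],"turn":[0,0,0],"claw":0.03},{"dp":[0,0,0.004],"turn":[0,0,0],"claw":0.03},{"dp":[0,0,0.012],"turn":[0,0,0],"claw":0.03},{"dp":[0,0,0.026],"turn":[0,0,0],"claw":0.03},{"dp":[0,0,0.044],"turn":[0,0,0],"claw":0.03},{"dp":[0,0,0.064],"turn":[0,0,0],"claw":0.03},{"dp":[0,0,0.08],"turn":[0,0,0],"claw":0.03},{"dp":[0,0,0.08],"turn":[0,0,0],"claw":0.03}]'
python3 -m pendant '[{"dp":[0,0,0.03],"turn":[0,0,0],"claw":0.03},{"dp":[0,0,0.07],"turn":[0,0,0],"claw":0.03},{"dp":[0,0,0.09],"turn":[0,0,0],"claw":0.03},{"dp":[0,0,0.09],"turn":[0,0,0],"claw":0.03},{"dp":[0,0,0.09],"turn":[0,0,0],"claw":0.03}]'
python3 - <<'E'
from st import *
st()
F=[]
for i in range(3):
  D={n:imaging.get_image(n) for n in("scene","top")}
  F.append(np.r_[ctrl.get_obs()["ft_force"],ctrl.get_obs()["moment"]])
print(np.array(F).round(2))
crop(D["scene"]["pixels"],190,90,310,190,6,"pics/s3.png");crop(D["top"]["pixels"],200,140,320,230,6,"pics/t3.png")
st()
E
```

```text
t: 5.5
ee_pos: [522.9, -131.4, 104.0]
orientation: [0.068, 2.825, -0.012]
ft_force: [0.8, -0.1, -3.2]
width: 44.1
t: 6.0
ee_pos: [521.1, -130.7, 190.9]
orientation: [0.068, 2.83, -0.009]
ft_force: [-0.5, 0.2, -4.1]
width: 44.3
t 6.0 p [ 521.15 -130.7   190.93] q [-0.315  0.229  2.053  0.153  0.565 -1.955] F [-0.5   0.17 -4.13] M [ 0.085  0.477 -0.033] w 44.26
turn [-0.001 -0.003  0.   ] dp None
[[-0.21  0.6  -4.62  0.04  0.4  -0.04]
 [ 0.67  0.5  -3.64  0.05  0.43 -0.  ]
 [-0.7  -0.74 -3.29  0.06  0.42 -0.03]]
t 6.3 p [ 521.28 -130.77  190.73] q [-0.315  0.23   2.052  0.153  0.566 -1.954] F [-0.7  -0.74 -3.29] M [ 0.06   0.415 -0.025] w 44.0
turn [-0.0013 -0.004   0.0002] dp None
```

View pics/s3.png

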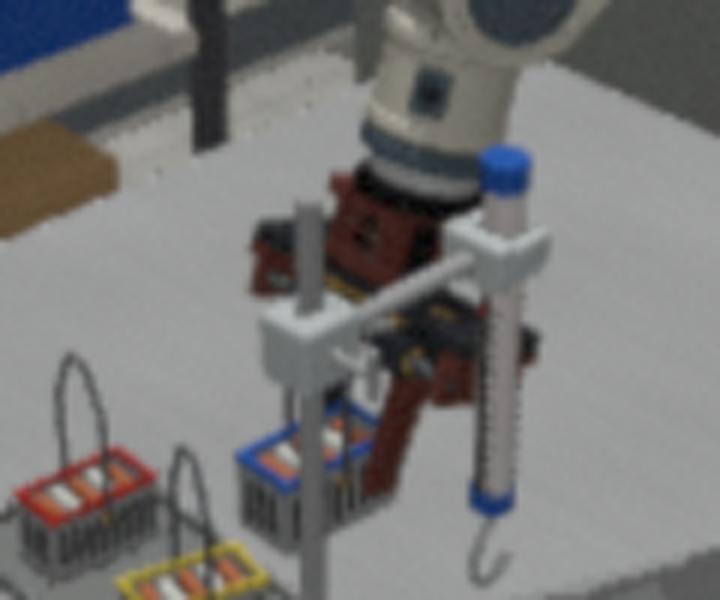

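View pics/t3.png

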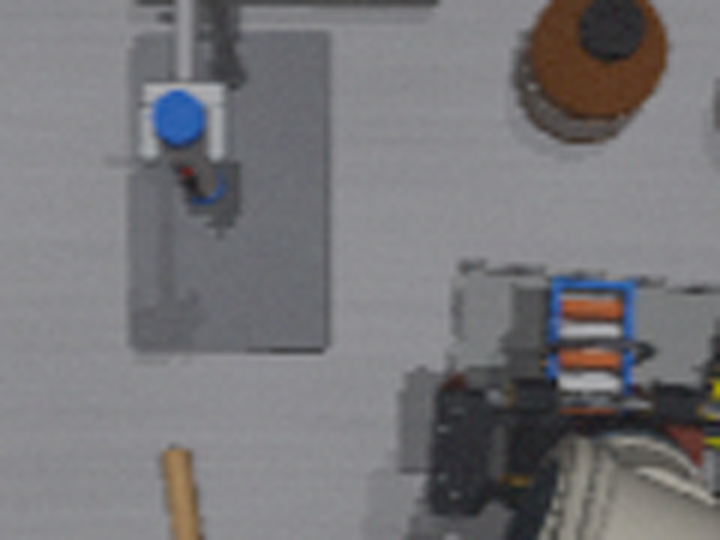

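```bash
python3 - <<'E'
from st import *
D={n:imaging.get_image(n) for n in("scene","top")}
cs,ct=setup(D["scene"]),setup(D["top"])
p,e=tri(ct,(305.3,187.1),cs,(229.4,166.2)); print(p,e)
u=np.array([np.cos(-.048),np.sin(-.048)]);v=np.array([-u[1],u[0]])
c=np.array([544.3-.7,-132.2]); print("exp",c+42*u-22*v,222.6, proj(ct,np.r_[c+42*u-22*v,222.6]),proj(cs,np.r_[c+42*u-22*v,222.6]))
a=cv2.resize(D["scene"]["pixels"][148:190,222:262],None,fx=14,fy=14,interpolation=cv2.INTER_NEAREST)
b=cv2.resize(D["top"]["pixels"][180:215,285:315],None,fx=14,fy=14,interpolation=cv2.INTER_NEAREST)
cv2.imwrite("pics/s4.png",a);cv2.imwrite("pics/t4.png",b)
for s,t,z in((42,22,50),(-42,22,50),(42,-22,50),(-42,-22,50),(42,22,0),(42,-22,0),(0,24,112),(0,-24,112),(0,0,148)):
  P_=np.r_[c+s*u+t*v,172.6+z]; print(s,t,z,((proj(cs,P_)-[222,148]+.5)*14).round(),((proj(ct,P_)-[285,180]+.5)*14).round())
st()
E
```

```text
[ 583.0052 -156.1521  217.379 ] 1.1365255826444058
exp [ 584.496  -156.1899] 222.6 [305.3992 186.6015] [228.8632 165.0716]
42 22 50 [220. 325.] [106.  89.]
-42 22 50 [481. 195.] [ 91. 446.]
42 -22 50 [103. 246.] [293.  99.]
-42 -22 50 [363. 121.] [278. 456.]
42 22 0 [223. 493.] [ 85. 111.]
42 -22 0 [108. 413.] [264. 121.]
0 24 112 [358.  46.] [118. 246.]
0 -24 112 [226. -36.] [333. 258.]
0 0 148 [ 291. -126.] [247. 239.]
t 6.4 p [ 521.65 -130.89  191.37] q [-0.315  0.229  2.051  0.153  0.566 -1.954] F [ 0.14 -0.28 -4.23] M [ 0.06   0.489 -0.017] w 43.83
turn [-0.001  -0.0029  0.0002] dp None
```

View pics/s4.png

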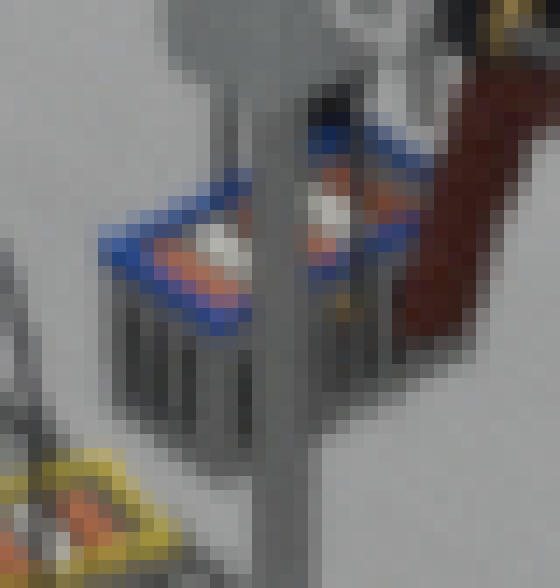

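View pics/t4.png

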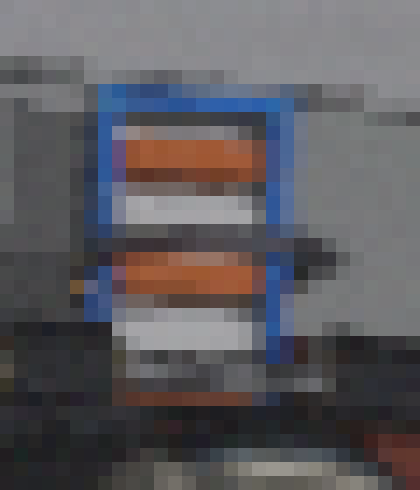

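```bash
python3 -m pendant '[{"dp":[0.002,0.01,0],"turn":[0,0,0.004],"claw":0.03},{"dp":[0.007,0.035,0],"turn":[0,0,0.01],"claw":0.03},{"dp":[0.015,0.075,-0.004],"turn":[0,0,0.018],"claw":0.03},{"dp":[0.024,0.12,-0.01],"turn":[0,0,0.03],"claw":0.03},{"dp":[0.031,0.157,-0.015],"turn":[0,0,0.04],"claw":0.03},{"dp":[0.037,0.185,-0.018],"turn":[0,0,0.045],"claw":0.03},{"dp":[0.04,0.2,-0.019],"turn":[0,0,0.048],"claw":0.03},{"dp":[0.041,0.207,-0.019],"turn":[0,0,0.048],"claw":0.03}]'
python3 -m pendant '[{"dp":[0,0,0],"turn":[0,0,0],"claw":0.03},{"dp":[0,0,0],"turn":[0,0,0],"claw":0.03}]'
python3 - <<'E'
from st import *
st([562.6,76.3,172.2],0)
D={n:imaging.get_image(n) for n in("scene","top")}
cs,ct=setup(D["scene"]),setup(D["top"])
o=ctrl.get_obs();b=o["ee_pos"]+[22.4,-.3,129.8]
print("bar exp",b,((proj(cs,b)-[250,160]+.5)*14).round(),((proj(ct,b)-[215,150]+.5)*14).round())
for dz in(-36,):
  for y in(-24,24): print(y,((proj(cs,b+[0,y,dz])-[250,160]+.5)*14).round(),((proj(ct,b+[0,y,dz])-[215,150]+.5)*14).round())
for x in(-42,42):
  for y in(-22,22): print(x,y,"rim",((proj(cs,b+[x,y,-98])-[250,160]+.5)*14).round(),((proj(ct,b+[x,y,-98])-[215,150]+.5)*14).round())
a=cv2.resize(D["scene"]["pixels"][160:202,250:300],None,fx=14,fy=14,interpolation=cv2.INTER_NEAREST)
c=cv2.resize(D["top"]["pixels"][150:192,215:260],None,fx=14,fy=14,interpolation=cv2.INTER_NEAREST)
cv2.imwrite("pics/s5.png",a);cv2.imwrite("pics/t5.png",c)
E
```

```text
t: 7.2
ee_pos: [563.0, 78.2, 172.9]
orientation: [-0.003, 2.829, 0.001]
ft_force: [-0.4, 0.0, -3.9]
width: 44.0
t: 7.4
ee_pos: [562.7, 75.7, 173.1]
orientation: [0.0, 2.829, 0.0]
ft_force: [-0.4, 0.2, -3.3]
width: 43.8
t 7.4 p [562.7   75.74 173.14] q [ 0.135  0.299  2.007 -0.082  0.527 -1.371] F [-0.41  0.15 -3.32] M [-0.042  0.419  0.009] w 43.79
turn [-0.0004 -0.0019  0.0003] dp [-0.1   0.56 -0.94]
bar exp [585.1807  74.8968 303.0003] [424. 211.] [273. 472.]
-24 [336. 298.] [388. 491.]
24 [498. 394.] [176. 490.]
-42 -22 rim [458. 443.] [386. 695.]
-42 22 rim [602. 529.] [202. 694.]
42 -22 rim [203. 604.] [390. 345.]
42 22 rim [347. 696.] [206. 344.]
```

View pics/s5.png

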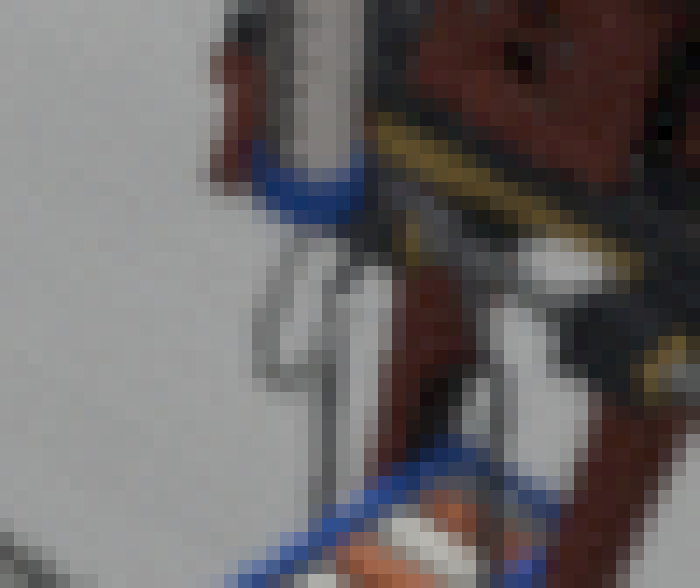

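View pics/t5.png

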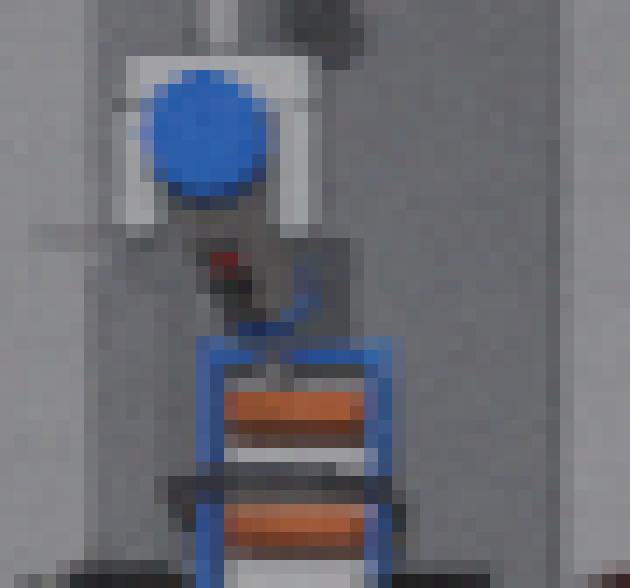

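```bash
python3 -m pendant '[{"dp":[0.003,0,0],"turn":[0,0,0],"claw":0.03},{"dp":[0.008,0.001,0],"turn":[0,0,0],"claw":0.03},{"dp":[0.014,0.001,0],"turn":[0,0,0],"claw":0.03},{"dp":[0.021,0.001,0],"turn":[0,0,0],"claw":0.03},{"dp":[0.028,0.001,0],"turn":[0,0,0],"claw":0.03},{"dp":[0.034,0.001,0],"turn":[0,0,0],"claw":0.03},{"dp":[0.038,0.001,0],"turn":[0,0,0],"claw":0.03},{"dp":[0.040,0.001,0],"turn":[0,0,0],"claw":0.03}]'
python3 -m pendant '[{"dp":[0,0,0],"turn":[0,0,0],"claw":0.03},{"dp":[0,0,0],"turn":[0,0,0],"claw":0.03}]'
python3 - <<'E'
from st import *
st([602.6,76.3,172.2],0)
D={n:imaging.get_image(n) for n in("scene","top")}
cs,ct=setup(D["scene"]),setup(D["top"])
o=ctrl.get_obs();b=o["ee_pos"]+[22.4,-.3,129.8]
print("bar exp",b,((proj(cs,b)-[250,160]+.5)*14).round(),((proj(ct,b)-[215,150]+.5)*14).round())
a=cv2.resize(D["scene"]["pixels"][160:202,250:300],None,fx=14,fy=14,interpolation=cv2.INTER_NEAREST)
c=cv2.resize(D["top"]["pixels"][150:192,215:260],None,fx=14,fy=14,interpolation=cv2.INTER_NEAREST)
cv2.imwrite("pics/s6.png",a);cv2.imwrite("pics/t6.png",c)
E
```

```text
t: 8.3
ee_pos: [603.4, 77.0, 173.1]
orientation: [0.0, 2.829, 0.001]
ft_force: [0.6, 0.5, -3.5]
width: 44.0
t: 8.5
ee_pos: [602.7, 77.0, 173.0]
orientation: [0.0, 2.829, 0.0]
ft_force: [1.0, -0.8, -3.8]
width: 44.0
t 8.5 p [602.7   77.01 173.03] q [ 0.127  0.352  1.924 -0.073  0.557 -1.387] F [ 1.03 -0.84 -3.83] M [ 0.005  0.4   -0.02 ] w 43.96
turn [-0.0004 -0.002   0.0001] dp [-0.1  -0.71 -0.83]
bar exp [625.0456  76.7009 302.8695] [302. 292.] [267. 292.]
```

View pics/s6.png

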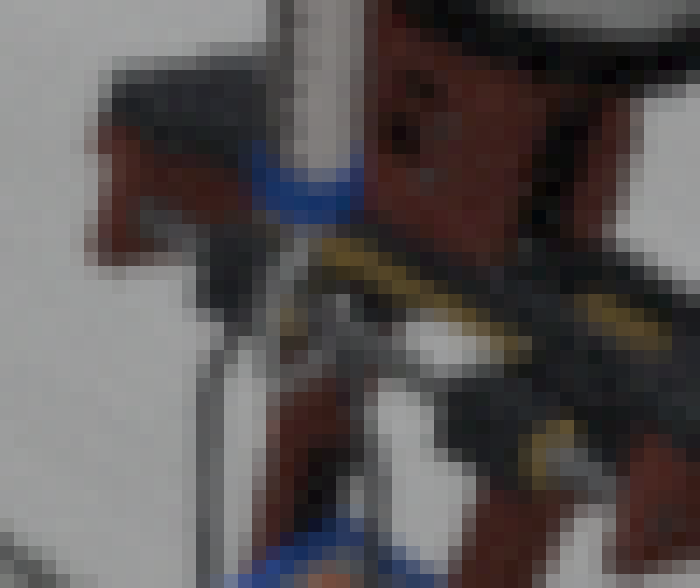

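View pics/t6.png

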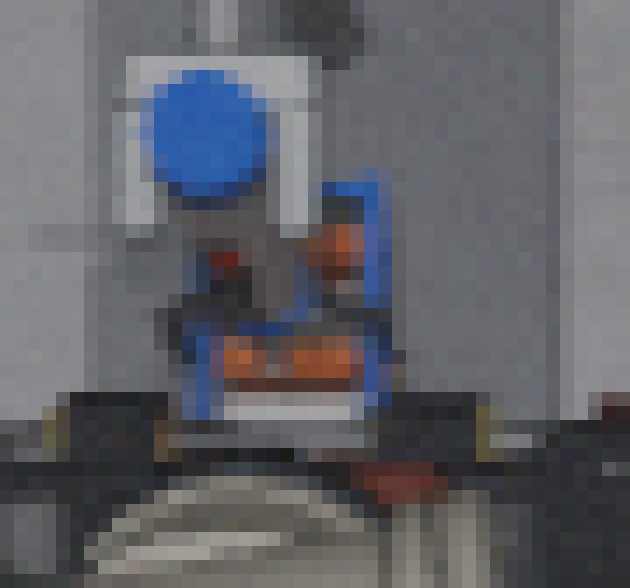

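```bash
python3 -m pendant '[{"dp":[0.001,0,-0.002],"turn":[0,0,0],"claw":0.03},{"dp":[0.001,0,-0.004],"turn":[0,0,0],"claw":0.03},{"dp":[0.001,0,-0.006],"turn":[0,0,0],"claw":0.03},{"dp":[0.001,0,-0.008],"turn":[0,0,0],"claw":0.03},{"dp":[0.001,0,-0.010],"turn":[0,0,0],"claw":0.03},{"dp":[0.001,0,-0.012],"turn":[0,0,0],"claw":0.03},{"dp":[0.001,0,-0.014],"turn":[0,0,0],"claw":0.03},{"dp":[0.001,0,-0.016],"turn":[0,0,0],"claw":0.03}]'
python3 -c "
from st import *; st(None,0)"
python3 -m pendant '[{"dp":[0,0,-0.001],"turn":[0,0,0],"claw":0.03},{"dp":[0,0,-0.002],"turn":[0,0,0],"claw":0.03},{"dp":[0,0,-0.003],"turn":[0,0,0],"claw":0.03},{"dp":[0,0,-0.004],"turn":[0,0,0],"claw":0.03},{"dp":[0,0,-0.006],"turn":[0,0,0],"claw":0.03},{"dp":[0,0,-0.008],"turn":[0,0,0],"claw":0.03},{"dp":[0,0,-0.010],"turn":[0,0,0],"claw":0.03},{"dp":[0,0,-0.012],"turn":[0,0,0],"claw":0.03}]'
python3 - <<'E'
from st import *
L=[]
for i in range(4):
  D={n:imaging.get_image(n) for n in("scene","top")}
  o=ctrl.get_obs(); L.append(np.r_[o["ee_pos"],o["ft_force"],o["moment"]])
print(np.array(L).round(2)); 
a=cv2.resize(D["scene"]["pixels"][130:202,235:300],None,fx=9,fy=8,interpolation=cv2.INTER_NEAREST)
c=cv2.resize(D["top"]["pixels"][150:192,215:260],None,fx=14,fy=14,interpolation=cv2.INTER_NEAREST)
cv2.imwrite("pics/s7.png",a);cv2.imwrite("pics/t7.png",c)
E
```

```text
t: 9.4
ee_pos: [604.0, 77.0, 157.0]
orientation: [0.0, 2.829, 0.001]
ft_force: [0.7, 0.5, -3.4]
width: 43.7
t 9.4 p [603.95  77.01 156.97] q [ 0.127  0.379  1.931 -0.077  0.523 -1.383] F [ 0.72  0.5  -3.41] M [ 0.046  0.415 -0.014] w 43.71
turn [-0.0004 -0.0017  0.0002] dp None
t: 10.2
ee_pos: [604.0, 77.0, 145.0]
orientation: [0.0, 2.829, 0.001]
ft_force: [-0.1, 0.0, -2.9]
width: 43.7
[[603.81  76.96 144.81  -0.56  -0.57  -2.11   0.03   0.3    0.02]
 [603.91  77.   145.05  -0.4    0.09  -2.74   0.01   0.42   0.  ]
 [603.93  77.   145.16  -0.63  -0.54  -3.19   0.07   0.35  -0.01]
 [603.92  76.99 145.19   0.31  -1.02  -3.04   0.07   0.41  -0.  ]]
```

View pics/s7.png

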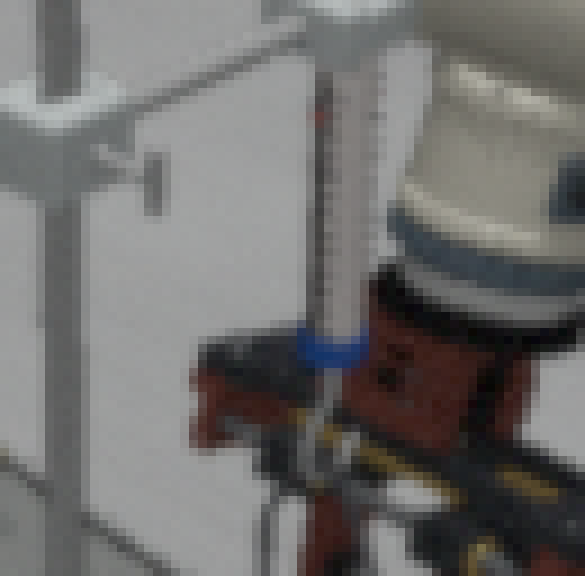

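View pics/t7.png

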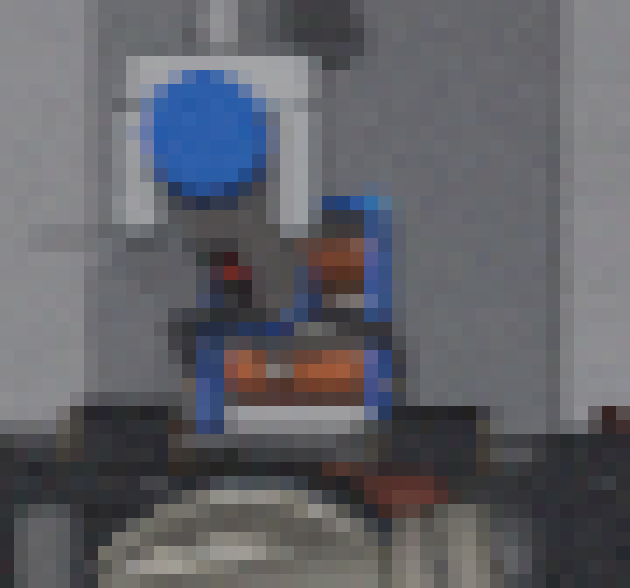

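Seated: the red pointer has started down (scene (270,145)) and the measured load is dropping. I'll keep easing it down.

```bash
python3 -m pendant '[{"dp":[0,0,-0.001],"turn":[0,0,0],"claw":0.03},{"dp":[0,0,-0.0025],"turn":[0,0,0],"claw":0.03},{"dp":[0,0,-0.004],"turn":[0,0,0],"claw":0.03},{"dp":[0,0,-0.006],"turn":[0,0,0],"claw":0.03},{"dp":[0,0,-0.008],"turn":[0,0,0],"claw":0.03},{"dp":[0,0,-0.010],"turn":[0,0,0],"claw":0.03},{"dp":[0,0,-0.012],"turn":[0,0,0],"claw":0.03},{"dp":[0,0,-0.014],"turn":[0,0,0],"claw":0.03}]'
python3 -m pendant '[{"dp":[0,0,-0.002],"turn":[0,0,0],"claw":0.03},{"dp":[0,0,-0.004],"turn":[0,0,0],"claw":0.03},{"dp":[0,0,-0.006],"turn":[0,0,0],"claw":0.03},{"dp":[0,0,-0.008],"turn":[0,0,0],"claw":0.03},{"dp":[0,0,-0.010],"turn":[0,0,0],"claw":0.03},{"dp":[0,0,-0.012],"turn":[0,0,0],"claw":0.03},{"dp":[0,0,-0.014],"turn":[0,0,0],"claw":0.03},{"dp":[0,0,-0.016],"turn":[0,0,0],"claw":0.03}]'
python3 - <<'E'
from st import *
L=[]
for i in range(4):
  D={n:imaging.get_image(n) for n in("scene","top")}
  o=ctrl.get_obs(); L.append(np.r_[o["ee_pos"],o["ft_force"],o["moment"]])
print(np.array(L).round(2)); 
a=cv2.resize(D["scene"]["pixels"][130:202,235:300],None,fx=9,fy=8,interpolation=cv2.INTER_NEAREST)
cv2.imwrite("pics/s8.png",a)
E
```

```text
t: 11.4
ee_pos: [604.0, 77.0, 131.0]
orientation: [0.0, 2.829, 0.001]
ft_force: [-0.2, 0.3, -2.1]
width: 44.0
t: 12.2
ee_pos: [604.0, 77.0, 115.0]
orientation: [0.0, 2.829, 0.001]
ft_force: [0.7, -0.4, -1.7]
width: 43.3
[[603.91  77.01 114.89   0.17  -1.37  -1.01   0.05   0.28   0.03]
 [604.01  77.03 115.15  -0.29  -0.18  -2.03   0.01   0.24  -0.02]
 [604.02  77.02 115.23  -0.56  -0.03  -1.24   0.02   0.28   0.03]
 [604.    76.99 115.22  -0.38   0.24  -1.76   0.01   0.24  -0.  ]]
```

View pics/s8.png

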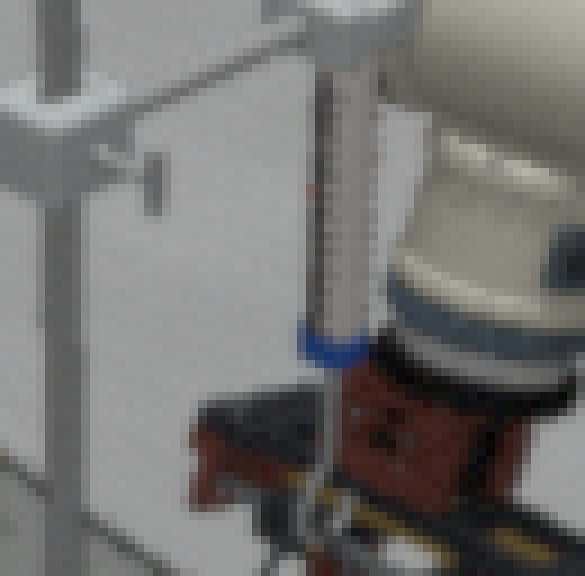

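```bash
python3 -m pendant '[{"dp":[0,0,-0.002],"turn":[0,0,0],"claw":0.03},{"dp":[0,0,-0.004],"turn":[0,0,0],"claw":0.03},{"dp":[0,0,-0.006],"turn":[0,0,0],"claw":0.03},{"dp":[0,0,-0.008],"turn":[0,0,0],"claw":0.03},{"dp":[0,0,-0.010],"turn":[0,0,0],"claw":0.03},{"dp":[0,0,-0.012],"turn":[0,0,0],"claw":0.03},{"dp":[0,0,-0.014],"turn":[0,0,0],"claw":0.03},{"dp":[0,0,-0.016],"turn":[0,0,0],"claw":0.03}]'
python3 -m pendant '[{"dp":[0,0,-0.001],"turn":[0,0,0],"claw":0.03},{"dp":[0,0,-0.002],"turn":[0,0,0],"claw":0.03},{"dp":[0,0,-0.003],"turn":[0,0,0],"claw":0.03},{"dp":[0,0,-0.004],"turn":[0,0,0],"claw":0.03},{"dp":[0,0,-0.005],"turn":[0,0,0],"claw":0.03},{"dp":[0,0,-0.006],"turn":[0,0,0],"claw":0.03}]'
python3 - <<'E'
from st import *
L=[]
for i in range(30):
  D=imaging.get_image("scene")
  o=ctrl.get_obs(); L.append(np.r_[o["ee_pos"],o["ft_force"],o["moment"]])
L=np.array(L);print(L.mean(0).round(3),(L.std(0)/len(L)**.5).round(3)); st(None,0)
E
```

```text
t: 13.4
ee_pos: [604.0, 77.0, 99.0]
orientation: [0.0, 2.829, 0.001]
ft_force: [-0.2, -0.8, -0.5]
width: 43.8
t: 14.0
ee_pos: [604.0, 77.0, 93.2]
orientation: [0.0, 2.829, 0.001]
ft_force: [-0.5, -0.7, 0.2]
width: 44.1
[603.975  77.004  93.154  -0.102  -0.201   0.225   0.015   0.123  -0.017] [0.004 0.002 0.008 0.086 0.104 0.089 0.005 0.006 0.006]
t 15.5 p [603.98  77.01  93.15] q [ 0.127  0.487  1.96  -0.103  0.386 -1.355] F [-0.   -0.94  0.4 ] M [-0.003  0.132 -0.107] w 44.05
turn [-0.0004 -0.0016  0.0001] dp None
```

```bash
python3 -m pendant '[{"dp":[0,0,0.0005],"turn":[0,0,0],"claw":0.03},{"dp":[0,0,0.001],"turn":[0,0,0],"claw":0.03},{"dp":[0,0,0.0015],"turn":[0,0,0],"claw":0.03},{"dp":[0,0,0.0015],"turn":[0,0,0],"claw":0.03},{"dp":[0,0,0.0015],"turn":[0,0,0],"claw":0.03}]'
python3 - <<'E'
from st import *
L=[]
for i in range(30):
  D=imaging.get_image("scene")
  o=ctrl.get_obs(); L.append(np.r_[o["ee_pos"],o["ft_force"],o["moment"]])
L=np.array(L);print(L.mean(0).round(3),(L.std(0)/len(L)**.5).round(3)); st(None,0)
cv2.imwrite("pics/s9f.png",D["pixels"])
a=cv2.resize(D["pixels"][130:220,225:300],None,fx=8,fy=6,interpolation=cv2.INTER_CUBIC)
cv2.imwrite("pics/s9.png",a)
E
```

```text
t: 16.0
ee_pos: [604.0, 77.0, 94.7]
orientation: [0.0, 2.829, 0.001]
ft_force: [0.1, -0.3, -0.3]
width: 44.2
[603.947  77.003  94.64   -0.097  -0.279  -0.077   0.019   0.13   -0.024] [0.003 0.002 0.003 0.072 0.072 0.086 0.006 0.006 0.005]
t 17.5 p [603.94  77.    94.65] q [ 0.127  0.484  1.959 -0.102  0.389 -1.355] F [-0.49  0.29 -0.31] M [ 0.013  0.135 -0.014] w 43.65
turn [-0.0004 -0.0017  0.0002] dp None
```

View pics/s9.png

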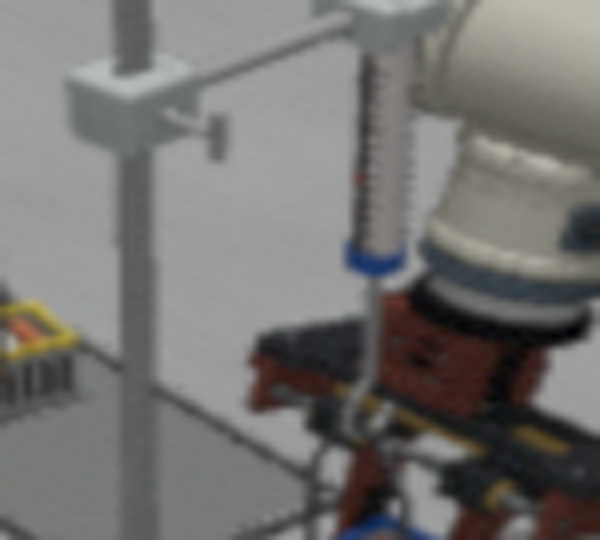

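```bash
python3 -m pendant '[{"dp":[0,0,0],"turn":[0,0,0],"claw":0.046},{"dp":[0,0,0],"turn":[0,0,0],"claw":0.05},{"dp":[0,0,0],"turn":[0,0,0],"claw":0.06},{"dp":[0,0,0],"turn":[0,0,0],"claw":0.075},{"dp":[0,0,0],"turn":[0,0,0],"claw":0.0878},{"dp":[0,0,0],"turn":[0,0,0],"claw":0.0878}]'
python3 - <<'E'
from st import *
st(None,0)
def red(px):
    h=px[130:172,262:280].astype(int); w=np.clip(h[...,2]-(h[...,0]+h[...,1])/2-15,0,None); ys,xs=np.mgrid[130:172,262:280]; return (w*ys).sum()/max(w.sum(),1e-6), w.sum()
old=cv2.imread("pics/s9f.png"); print("before",red(old))
for i in range(6):
  D=imaging.get_image("scene"); print(round(ctrl.get_obs()["t"],2),red(D["pixels"]))
cv2.imwrite("pics/s10f.png",D["pixels"])
E
```

```text
t: 18.1
ee_pos: [604.0, 77.0, 94.7]
orientation: [0.0, 2.829, 0.001]
ft_force: [-0.6, 0.1, -0.3]
width: 78.8
t 18.1 p [603.97  77.02  94.65] q [ 0.127  0.485  1.959 -0.102  0.389 -1.355] F [-0.63  0.07 -0.27] M [0.015 0.157 0.007] w 78.79
turn [-0.0004 -0.0016  0.0002] dp None
before (np.float64(159.15384615384616), np.float64(19.5))
18.15 (np.float64(159.21428571428572), np.float64(28.0))
18.2 (np.float64(159.21311475409837), np.float64(30.5))
18.25 (np.float64(159.24489795918367), np.float64(24.5))
18.3 (np.float64(159.19298245614036), np.float64(28.5))
18.35 (np.float64(159.21428571428572), np.float64(28.0))
18.4 (np.float64(159.21153846153845), np.float64(26.0))
```

The pointer stayed at row 159.2 through the release, so the hook did not stir. Backing the hand off along −x.

```bash
python3 -m pendant '[{"dp":[0,0,0],"turn":[0,0,0],"claw":0.0878},{"dp":[-0.004,0,0],"turn":[0,0,0],"claw":0.0878},{"dp":[-0.014,0,0],"turn":[0,0,0],"claw":0.0878},{"dp":[-0.028,0,0],"turn":[0,0,0],"claw":0.0878},{"dp":[-0.045,0,0],"turn":[0,0,0],"claw":0.0878},{"dp":[-0.065,0,0],"turn":[0,0,0],"claw":0.0878},{"dp":[-0.085,0,0],"turn":[0,0,0],"claw":0.0878},{"dp":[-0.1,0,0],"turn":[0,0,0],"claw":0.0878}]'
python3 - <<'E'
from st import *
def red(px):
    h=px[130:172,262:280].astype(int); w=np.clip(h[...,2]-(h[...,0]+h[...,1])/2-15,0,None); ys,xs=np.mgrid[130:172,262:280]; return (w*ys).sum()/max(w.sum(),1e-6), w.sum()
L=[]
for i in range(20):
  D=imaging.get_image("scene"); L.append(red(D["pixels"])[0])
print(np.round(L,2)); T=imaging.get_image("top")
st(None,0)
cv2.imwrite("pics/s11.png",cv2.resize(D["pixels"][130:230,225:325],None,fx=6,fy=6,interpolation=cv2.INTER_CUBIC))
cv2.imwrite("pics/t11.png",cv2.resize(T["pixels"][140:220,200:290],None,fx=7,fy=7,interpolation=cv2.INTER_CUBIC))
E
```

```text
t: 19.2
ee_pos: [501.1, 76.8, 94.4]
orientation: [0.0, 2.831, 0.0]
ft_force: [-0.3, -0.3, 0.2]
width: 87.6
[159.23 159.22 159.27 159.21 159.19 159.24 159.21 159.25 159.21 159.24
 159.17 159.23 159.25 159.23 159.23 159.24 159.26 159.26 159.21 159.2 ]
t 20.25 p [503.98  77.01  94.66] q [ 0.157  0.382  2.168 -0.17   0.287 -1.257] F [0.44 0.11 0.24] M [0.014 0.164 0.033] w 87.94
turn [-0.0004 -0.0016  0.0002] dp None
```

View pics/s11.png

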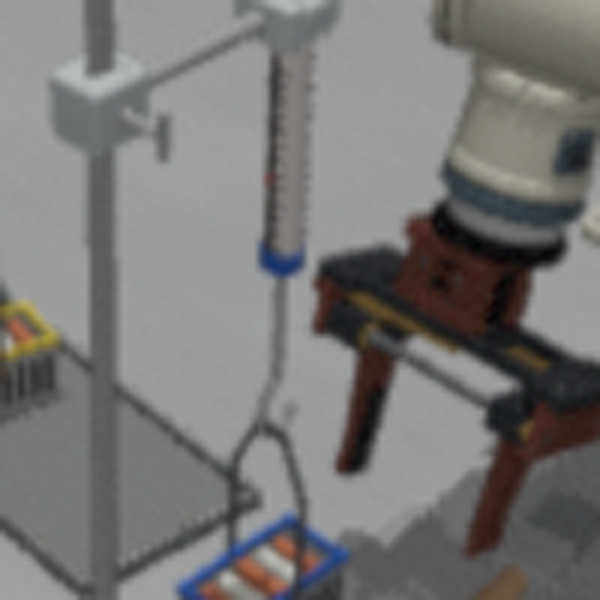

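View pics/t11.png

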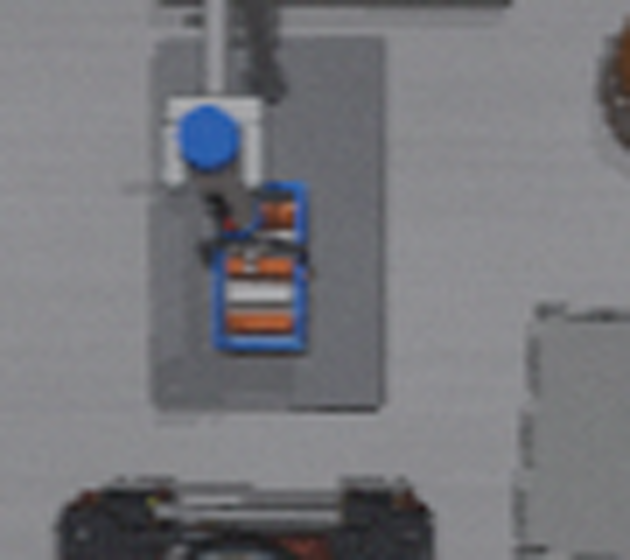

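Hanging level and steady, and the hand is clear. I'll wait a bit longer, then re-enter along the same line and re-grip.

```bash
python3 -m pendant '[{"dp":[0,0,0],"turn":[0,0,0],"claw":0.0878},{"dp":[0,0,0],"turn":[0,0,0],"claw":0.0878},{"dp":[0,0,0],"turn":[0,0,0],"claw":0.0878},{"dp":[0,0,0],"turn":[0,0,0],"claw":0.0878},{"dp":[0,0,0],"turn":[0,0,0],"claw":0.0878},{"dp":[0,0,0],"turn":[0,0,0],"claw":0.0878},{"dp":[0,0,0],"turn":[0,0,0],"claw":0.0878},{"dp":[0,0,0],"turn":[0,0,0],"claw":0.0878}]'
python3 -m pendant '[{"dp":[0.006,0,0],"turn":[0,0,0],"claw":0.0878},{"dp":[0.018,0,0],"turn":[0,0,0],"claw":0.0878},{"dp":[0.034,0,0],"turn":[0,0,0],"claw":0.0878},{"dp":[0.052,0,0],"turn":[0,0,0],"claw":0.0878},{"dp":[0.070,0,0],"turn":[0,0,0],"claw":0.0878},{"dp":[0.085,0,0],"turn":[0,0,0],"claw":0.0878},{"dp":[0.095,0,0],"turn":[0,0,0],"claw":0.0878},{"dp":[0.1,0,0],"turn":[0,0,0],"claw":0.0878}]'
python3 -m pendant '[{"dp":[0,0,0],"turn":[0,0,0],"claw":0.0878},{"dp":[0,0,0],"turn":[0,0,0],"claw":0.08},{"dp":[0,0,0],"turn":[0,0,0],"claw":0.07},{"dp":[0,0,0],"turn":[0,0,0],"claw":0.06},{"dp":[0,0,0],"turn":[0,0,0],"claw":0.055},{"dp":[0,0,0],"turn":[0,0,0],"claw":0.051},{"dp":[0,0,0],"turn":[0,0,0],"claw":0.048},{"dp":[0,0,0],"turn":[0,0,0],"claw":0.046}]'
python3 -m pendant '[{"dp":[0,0,0],"turn":[0,0,0],"claw":0.03},{"dp":[0,0,0],"turn":[0,0,0],"claw":0.03},{"dp":[0,0,0],"turn":[0,0,0],"claw":0.03},{"dp":[0,0,0],"turn":[0,0,0],"claw":0.03}]'
python3 - <<'E'
from st import *
def red(px):
    h=px[130:172,262:280].astype(int); w=np.clip(h[...,2]-(h[...,0]+h[...,1])/2-15,0,None); ys,xs=np.mgrid[130:172,262:280]; return (w*ys).sum()/max(w.sum(),1e-6), w.sum()
for i in range(3): print(red(imaging.get_image("scene")["pixels"])); st(None,0)
E
```

```text
t: 21.05
ee_pos: [503.9, 77.0, 94.6]
orientation: [0.0, 2.829, 0.001]
ft_force: [-0.8, 0.1, 0.7]
width: 87.4
t: 21.85
ee_pos: [605.4, 77.0, 94.7]
orientation: [0.001, 2.828, 0.001]
ft_force: [-0.1, 0.2, -0.1]
width: 87.4
t: 22.65
ee_pos: [603.9, 77.0, 94.6]
orientation: [0.0, 2.829, 0.001]
ft_force: [-0.1, -0.5, -0.4]
width: 46.6
t: 23.05
ee_pos: [603.7, 76.9, 94.5]
orientation: [0.001, 2.83, 0.0]
ft_force: [-0.4, -1.5, -0.2]
width: 44.1
(np.float64(159.175), np.float64(20.0))
t 23.1 p [603.74  76.89  94.52] q [ 0.127  0.485  1.96  -0.102  0.389 -1.355] F [-1.29 -0.57  0.79] M [ 0.038  0.22  -0.18 ] w 44.14
turn [-0.0004 -0.0021  0.0004] dp None
(np.float64(159.2), np.float64(20.0))
t 23.15 p [603.79  76.93  94.55] q [ 0.127  0.485  1.96  -0.102  0.389 -1.355] F [-1.04 -0.85 -0.15] M [-0.001  0.2   -0.1  ] w 44.27
turn [-0.0004 -0.002   0.0003] dp None
(np.float64(159.11111111111111), np.float64(18.0))
t 23.2 p [603.8   76.95  94.55] q [ 0.127  0.485  1.96  -0.102  0.389 -1.355] F [-2.17 -1.47 -0.35] M [-0.086  0.169 -0.135] w 44.06
turn [-0.0004 -0.002   0.0003] dp None
```

```bash
python3 -m pendant '[{"dp":[0,0,0.001],"turn":[0,0,0],"claw":0.03},{"dp":[0,0,0.0025],"turn":[0,0,0],"claw":0.03},{"dp":[0,0,0.004],"turn":[0,0,0],"claw":0.03},{"dp":[0,0,0.006],"turn":[0,0,0],"claw":0.03},{"dp":[0,0,0.008],"turn":[0,0,0],"claw":0.03},{"dp":[0,0,0.010],"turn":[0,0,0],"claw":0.03},{"dp":[0,0,0.012],"turn":[0,0,0],"claw":0.03},{"dp":[0,0,0.014],"turn":[0,0,0],"claw":0.03}]'
python3 -m pendant '[{"dp":[0,0,0.002],"turn":[0,0,0],"claw":0.03},{"dp":[0,0,0.004],"turn":[0,0,0],"claw":0.03},{"dp":[0,0,0.006],"turn":[0,0,0],"claw":0.03},{"dp":[0,0,0.008],"turn":[0,0,0],"claw":0.03},{"dp":[0,0,0.010],"turn":[0,0,0],"claw":0.03},{"dp":[0,0,0.012],"turn":[0,0,0],"claw":0.03},{"dp":[0,0,0.014],"turn":[0,0,0],"claw":0.03},{"dp":[0,0,0.016],"turn":[0,0,0],"claw":0.03}]'
python3 -m pendant '[{"dp":[0,0,0.002],"turn":[0,0,0],"claw":0.03},{"dp":[0,0,0.004],"turn":[0,0,0],"claw":0.03},{"dp":[0,0,0.006],"turn":[0,0,0],"claw":0.03},{"dp":[0,0,0.008],"turn":[0,0,0],"claw":0.03},{"dp":[0,0,0.010],"turn":[0,0,0],"claw":0.03},{"dp":[0,0,0.012],"turn":[0,0,0],"claw":0.03},{"dp":[0,0,0.014],"turn":[0,0,0],"claw":0.03},{"dp":[0,0,0.015],"turn":[0,0,0],"claw":0.03}]'
python3 - <<'E'
from st import *
def red(px):
    h=px[110:172,262:280].astype(int); w=np.clip(h[...,2]-(h[...,0]+h[...,1])/2-15,0,None); ys,xs=np.mgrid[110:172,262:280]; return (w*ys).sum()/max(w.sum(),1e-6), w.sum()
for i in range(2): print(red(imaging.get_image("scene")["pixels"])); st(None,0)
E
```

```text
t: 24.0
ee_pos: [603.9, 77.0, 108.8]
orientation: [0.0, 2.829, 0.001]
ft_force: [-1.4, -1.4, -0.9]
width: 43.9
t: 24.8
ee_pos: [603.9, 77.0, 124.7]
orientation: [0.0, 2.829, 0.001]
ft_force: [-0.8, -0.8, -2.1]
width: 43.7
t: 25.6
ee_pos: [604.0, 77.1, 139.9]
orientation: [0.0, 2.829, 0.001]
ft_force: [-1.5, 0.1, -1.7]
width: 43.9
(np.float64(166.552), np.float64(62.5))
t 25.65 p [604.08  77.07 139.95] q [ 0.127  0.407  1.94  -0.083  0.485 -1.377] F [-1.93  0.08 -2.33] M [0.014 0.401 0.009] w 43.94
turn [-0.0005 -0.0013  0.0001] dp None
(np.float64(165.25423728813558), np.float64(59.0))
t 25.7 p [604.09  77.04 139.86] q [ 0.127  0.407  1.94  -0.083  0.485 -1.376] F [-1.41 -0.14 -1.67] M [0.058 0.424 0.037] w 43.8
turn [-0.0005 -0.0013  0.0001] dp None
```

```bash
python3 -m pendant '[{"dp":[-0.0003,0,0.001],"turn":[0,0,0],"claw":0.03},{"dp":[-0.0006,0,0.002],"turn":[0,0,0],"claw":0.03},{"dp":[-0.001,0,0.003],"turn":[0,0,0],"claw":0.03},{"dp":[-0.001,0,0.0045],"turn":[0,0,0],"claw":0.03},{"dp":[-0.001,0,0.006],"turn":[0,0,0],"claw":0.03}]'
python3 - <<'E'
from st import *
L=[]
for i in range(8):
  D=imaging.get_image("scene"); o=ctrl.get_obs(); L.append(np.r_[o["ee_pos"],o["ft_force"],o["moment"]])
print(np.mean(L,0).round(2))
cv2.imwrite("pics/s12.png",cv2.resize(D["pixels"][120:210,225:315],None,fx=6,fy=6,interpolation=cv2.INTER_CUBIC))
E
```

```text
t: 26.2
ee_pos: [603.0, 77.0, 145.8]
orientation: [0.0, 2.829, 0.001]
ft_force: [1.3, 0.0, -3.3]
width: 44.5
[603.02  77.03 145.74  -0.2   -0.05  -2.97   0.04   0.38  -0.01]
```

View pics/s12.png

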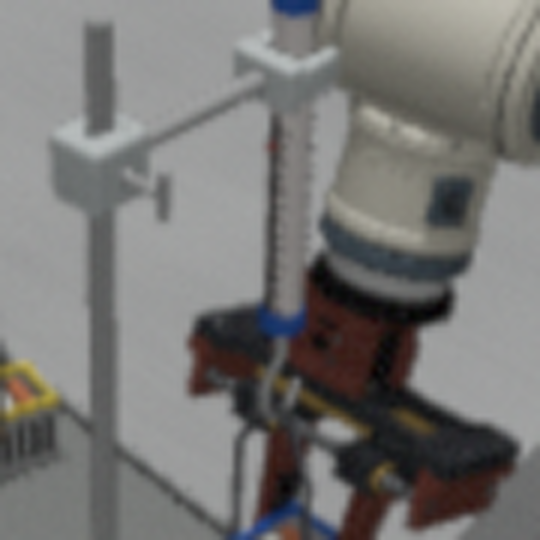

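The side force is relieved (Fx ≈ 0) and the pointer is rising smoothly. I'll keep lifting past the unload point, then go up clear of the hook point.

```bash
python3 -m pendant '[{"dp":[0,0,0.001],"turn":[0,0,0],"claw":0.03},{"dp":[0,0,0.002],"turn":[0,0,0],"claw":0.03},{"dp":[0,0,0.0035],"turn":[0,0,0],"claw":0.03},{"dp":[0,0,0.005],"turn":[0,0,0],"claw":0.03},{"dp":[0,0,0.0065],"turn":[0,0,0],"claw":0.03},{"dp":[0,0,0.008],"turn":[0,0,0],"claw":0.03},{"dp":[0,0,0.0095],"turn":[0,0,0],"claw":0.03},{"dp":[0,0,0.011],"turn":[0,0,0],"claw":0.03}]'
python3 -m pendant '[{"dp":[0,0,0.002],"turn":[0,0,0],"claw":0.03},{"dp":[0,0,0.004],"turn":[0,0,0],"claw":0.03},{"dp":[0,0,0.006],"turn":[0,0,0],"claw":0.03},{"dp":[0,0,0.008],"turn":[0,0,0],"claw":0.03},{"dp":[0,0,0.011],"turn":[0,0,0],"claw":0.03},{"dp":[0,0,0.014],"turn":[0,0,0],"claw":0.03},{"dp":[0,0,0.016],"turn":[0,0,0],"claw":0.03},{"dp":[0,0,0.016],"turn":[0,0,0],"claw":0.03}]'
python3 - <<'E'
from st import *
L=[]
for i in range(6):
  D=imaging.get_image("scene"); o=ctrl.get_obs(); L.append(np.r_[o["ee_pos"],o["ft_force"],o["moment"]])
print(np.mean(L,0).round(2)); T=imaging.get_image("top"); b=o["ee_pos"]+[22.4,-.3,129.8]
cv2.imwrite("pics/s13.png",cv2.resize(D["pixels"][120:210,225:315],None,fx=6,fy=6,interpolation=cv2.INTER_CUBIC))
cv2.imwrite("pics/t13.png",cv2.resize(T["pixels"][150:192,215:260],None,fx=14,fy=14,interpolation=cv2.INTER_NEAREST))
E
```

```text
t: 27.4
ee_pos: [602.9, 77.0, 156.7]
orientation: [0.0, 2.829, 0.001]
ft_force: [-0.6, -0.4, -4.3]
width: 43.8
t: 28.2
ee_pos: [603.2, 77.0, 173.1]
orientation: [0.0, 2.828, 0.001]
ft_force: [0.4, -0.4, -3.1]
width: 44.0
[602.9   77.   172.6   -0.36   0.15  -3.99   0.02   0.45   0.01]
```

View pics/s13.png

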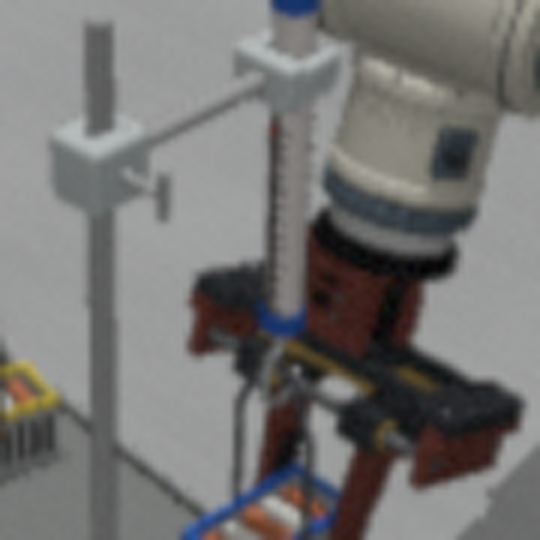

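View pics/t13.png

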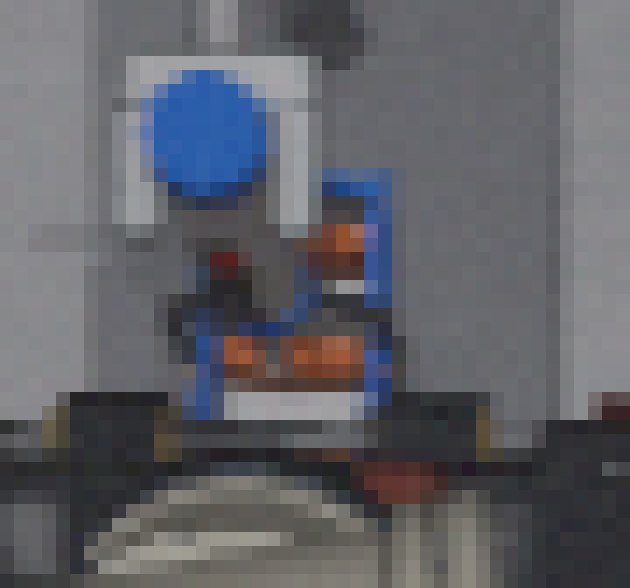

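The hook is back at zero (the red pointer's top-view position matches the start) and the hand has the full weight. Backing out in −x.

```bash
python3 -m pendant '[{"dp":[-0.002,0,0],"turn":[0,0,0],"claw":0.03},{"dp":[-0.006,0,0],"turn":[0,0,0],"claw":0.03},{"dp":[-0.012,0,0],"turn":[0,0,0],"claw":0.03},{"dp":[-0.019,0,0],"turn":[0,0,0],"claw":0.03},{"dp":[-0.027,0,0],"turn":[0,0,0],"claw":0.03},{"dp":[-0.037,0,0],"turn":[0,0,0],"claw":0.03},{"dp":[-0.05,0,0],"turn":[0,0,0],"claw":0.03},{"dp":[-0.065,0,0],"turn":[0,0,0],"claw":0.03}]'
python3 -m pendant '[{"dp":[-0.01,0,0],"turn":[0,0,0],"claw":0.03},{"dp":[-0.015,0,0],"turn":[0,0,0],"claw":0.03},{"dp":[-0.015,0,0],"turn":[0,0,0],"claw":0.03}]'
python3 - <<'E'
from st import *
# target: basket centre in tray
yaw=.063
t=np.array([525,350.])+60*np.array([np.sin(yaw),-np.cos(yaw)]); print(t)
st(None,0)
u=np.array([np.cos(yaw),np.sin(yaw)])
tcp=t-22.4*u
st([*tcp,110],yaw)
D={n:imaging.get_image(n) for n in("scene","top")}
cs,ct=setup(D["scene"]),setup(D["top"])
cv2.imwrite("pics/s14.png",D["scene"]["pixels"]);cv2.imwrite("pics/t14.png",D["top"]["pixels"])
E
```

```text
t: 29.35
ee_pos: [536.8, 77.0, 172.7]
orientation: [0.0, 2.829, 0.001]
ft_force: [-0.4, 0.1, -5.1]
width: 43.8
t: 29.65
ee_pos: [522.3, 77.1, 172.8]
orientation: [0.0, 2.829, 0.001]
ft_force: [0.7, 0.0, -4.0]
width: 43.8
[528.7775 290.119 ]
t 29.65 p [522.35  77.05 172.79] q [ 0.151  0.246  2.088 -0.096  0.5   -1.343] F [ 0.66  0.05 -4.03] M [0.067 0.453 0.01 ] w 43.82
turn [-0.0004 -0.0016 -0.    ] dp None
t 29.65 p [522.35  77.05 172.79] q [ 0.151  0.246  2.088 -0.096  0.5   -1.343] F [ 0.66  0.05 -4.03] M [0.067 0.453 0.01 ] w 43.82
turn [-0.0004 -0.0016  0.063 ] dp [-15.93 211.65 -62.79]
```

View pics/s14.png

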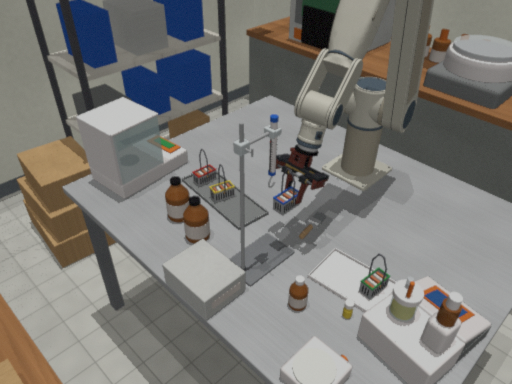

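View pics/t14.png

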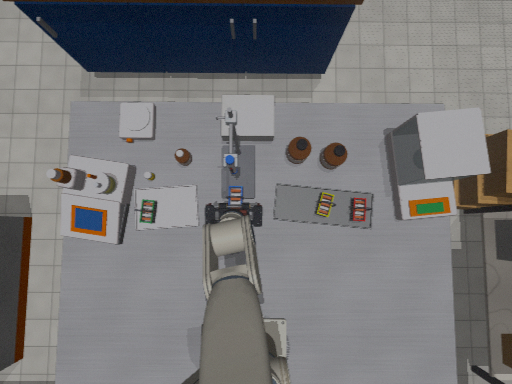

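```bash
python3 -m pendant '[{"dp":[-0.001,0.01,0],"turn":[0,0,0.004],"claw":0.03},{"dp":[-0.003,0.035,0],"turn":[0,0,0.012],"claw":0.03},{"dp":[-0.006,0.075,-0.008],"turn":[0,0,0.024],"claw":0.03},{"dp":[-0.01,0.117,-0.02],"turn":[0,0,0.036],"claw":0.03},{"dp":[-0.013,0.155,-0.035],"turn":[0,0,0.048],"claw":0.03},{"dp":[-0.015,0.183,-0.05],"turn":[0,0,0.056],"claw":0.03},{"dp":[-0.0165,0.198,-0.06],"turn":[0,0,0.063],"claw":0.03},{"dp":[-0.0165,0.2045,-0.065],"turn":[0,0,0.063],"claw":0.03}]'
python3 -m pendant '[{"dp":[0,0,0],"turn":[0,0,0],"claw":0.03},{"dp":[0,0,0],"turn":[0,0,0],"claw":0.03}]'
python3 - <<'E'
from st import *
st([505.6,281.6,22.2],.063)
D={n:imaging.get_image(n) for n in("scene","top")}
cv2.imwrite("pics/s15.png",cv2.resize(D["scene"]["pixels"][210:330,280:420],None,fx=5,fy=5,interpolation=cv2.INTER_CUBIC))
cv2.imwrite("pics/t15.png",cv2.resize(D["top"]["pixels"][170:250,120:220],None,fx=7,fy=7,interpolation=cv2.INTER_CUBIC))
E
```

```text
t: 30.55
ee_pos: [506.0, 283.7, 106.5]
orientation: [-0.092, 2.828, 0.015]
ft_force: [-0.2, -0.8, -3.8]
width: 43.7
t: 30.75
ee_pos: [506.6, 281.2, 107.8]
orientation: [-0.088, 2.828, 0.014]
ft_force: [-0.2, 0.6, -3.5]
width: 43.7
t 30.75 p [506.59 281.23 107.77] q [ 0.565  0.44   1.997 -0.345  0.453 -0.776] F [-0.22  0.59 -3.49] M [-0.002  0.452 -0.013] w 43.72
turn [-0.0002 -0.0017  0.0005] dp [ -0.99   0.37 -85.57]
```

View pics/s15.png

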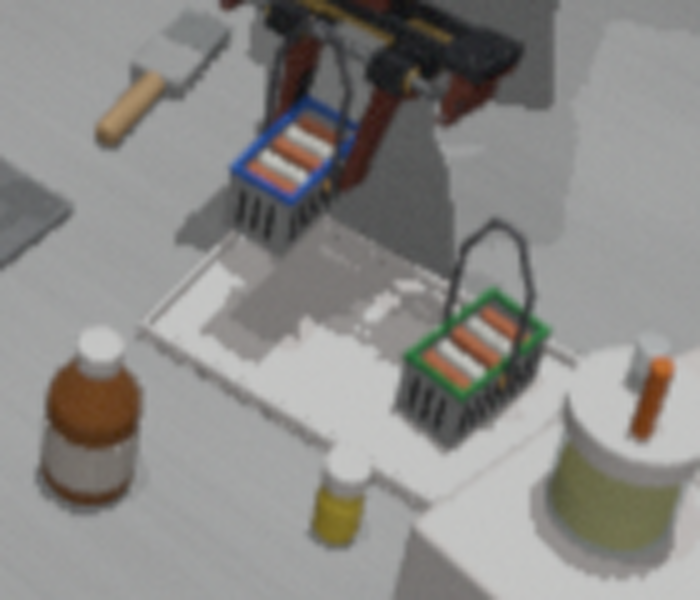

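View pics/t15.png

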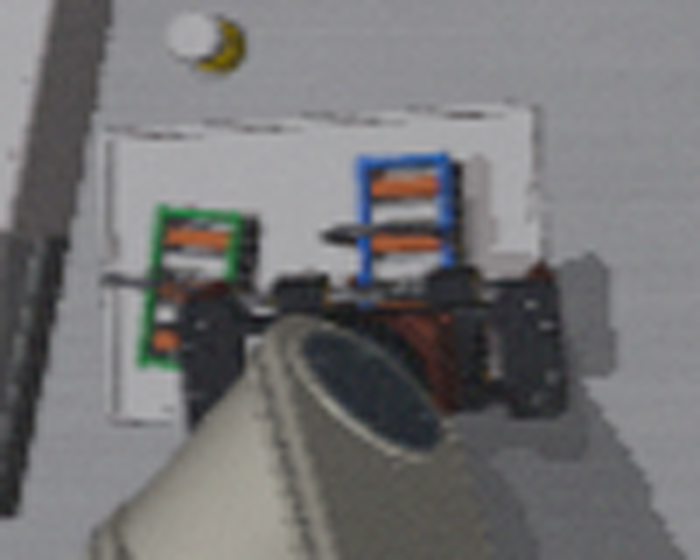

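```bash
python3 - <<'E'
from st import *
T=imaging.get_image("top"); ct=setup(T)
f=lambda x,y:((x+.5)/7-.5+120,(y+.5)/7-.5+170)
for z in(170,200): print(z,onz(ct,*f(183,330),z),onz(ct,*f(568,320),z), onz(ct,*f(183,400),z))
print("green near leg (112 high / rim)",[onz(ct,*f(262,280),z) for z in(54,116)],[onz(ct,*f(240,215),54)])
print("tray -y wall",onz(ct,*f(540,180),14),onz(ct,*f(548,260),14))
print("basket",onz(ct,*f(360,157),107.8-18+50),onz(ct,*f(448,152),139.8))
E
```

```text
170 [483.8611 381.924  170.    ] [489.6599 194.8073 170.    ] [449.9665 380.7548 170.    ]
200 [483.2192 373.0277 200.    ] [488.8785 190.4123 200.    ] [450.14   371.8866 200.    ]
green near leg (112 high / rim) [array([513.1426, 375.2085,  54.    ]), array([510.597 , 358.6929, 116.    ])] [array([547.7986, 388.0378,  54.    ])]
tray -y wall [570.6697 234.6109  14.    ] [526.5781 229.2962  14.    ]
basket [571.5891 305.183  139.8   ] [574.3534 261.1197 139.8   ]
```

```bash
python3 -m pendant '[{"dp":[0,-0.002,-0.008],"turn":[0,0,0],"claw":0.03},{"dp":[-0.001,-0.005,-0.022],"turn":[0,0,0],"claw":0.03},{"dp":[-0.001,-0.005,-0.038],"turn":[0,0,0],"claw":0.03},{"dp":[-0.001,-0.005,-0.053],"turn":[0,0,0],"claw":0.03},{"dp":[-0.001,-0.005,-0.065],"turn":[0,0,0],"claw":0.03},{"dp":[-0.001,-0.005,-0.073],"turn":[0,0,0],"claw":0.03},{"dp":[-0.001,-0.005,-0.077],"turn":[0,0,0],"claw":0.03},{"dp":[-0.001,-0.005,-0.077],"turn":[0,0,0],"claw":0.03}]'
python3 -m pendant '[{"dp":[0,0,0],"turn":[0,0,0],"claw":0.03},{"dp":[0,0,-0.001],"turn":[0,0,0],"claw":0.03},{"dp":[0,0,-0.002],"turn":[0,0,0],"claw":0.03},{"dp":[0,0,-0.003],"turn":[0,0,0],"claw":0.03},{"dp":[0,0,-0.004],"turn":[0,0,0],"claw":0.03},{"dp":[0,0,-0.005],"turn":[0,0,0],"claw":0.03},{"dp":[0,0,-0.006],"turn":[0,0,0],"claw":0.03}]'
python3 - <<'E'
from st import *
st([505.6,276.6,22.2],.063)
L=[]
for i in range(6):
  D={n:imaging.get_image(n) for n in("scene","top")}; o=ctrl.get_obs(); L.append(np.r_[o["ee_pos"],o["ft_force"],o["moment"]])
print(np.mean(L,0).round(2))
cv2.imwrite("pics/s16.png",cv2.resize(D["scene"]["pixels"][210:330,280:420],None,fx=5,fy=5,interpolation=cv2.INTER_CUBIC))
cv2.imwrite("pics/t16.png",cv2.resize(D["top"]["pixels"][170:250,120:220],None,fx=7,fy=7,interpolation=cv2.INTER_CUBIC))
E
```

```text
t: 31.7
ee_pos: [505.4, 276.2, 30.2]
orientation: [-0.088, 2.828, 0.014]
ft_force: [-0.5, -0.3, -4.1]
width: 43.6
t: 32.4
ee_pos: [505.5, 276.5, 24.6]
orientation: [-0.089, 2.828, 0.015]
ft_force: [-0.5, -0.9, -4.1]
width: 43.9
t 32.4 p [505.47 276.52  24.58] q [ 0.558  0.597  2.022 -0.545  0.285 -0.568] F [-0.46 -0.85 -4.1 ] M [-0.033  0.443 -0.012] w 43.94
turn [-0.0003 -0.0017  0.0002] dp [ 0.13  0.08 -2.38]
[505.45 276.5   24.62  -0.18   0.15  -3.92   0.02   0.45  -0.  ]
```

View pics/s16.png

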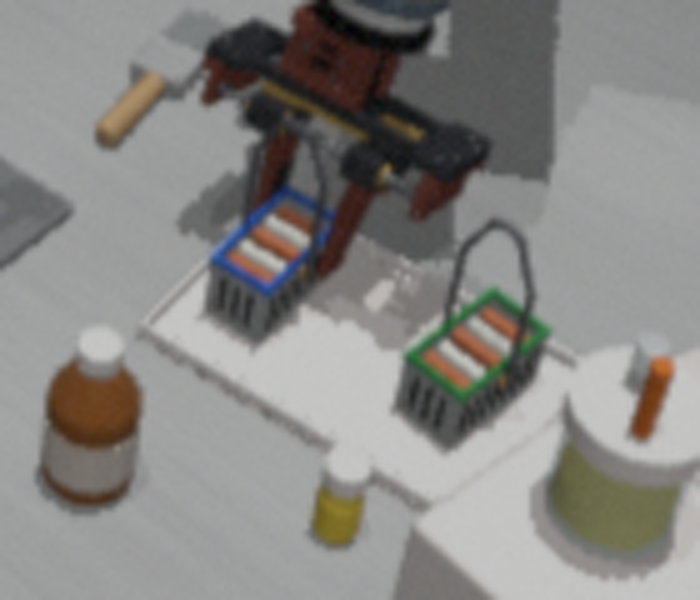

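View pics/t16.png

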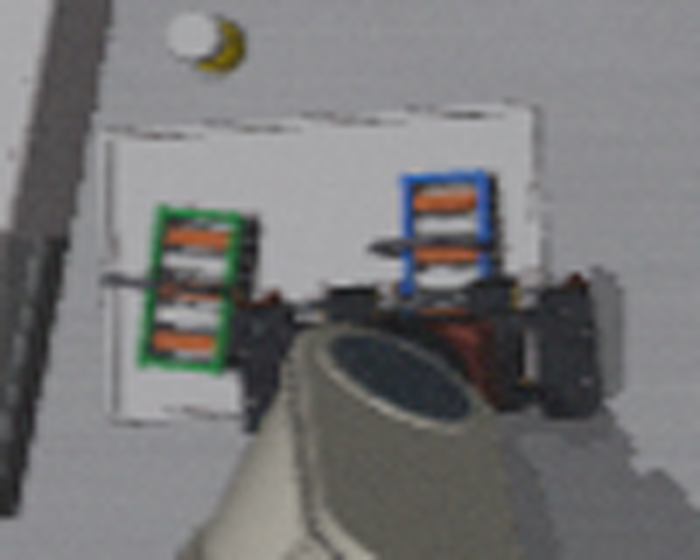

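Well inside the tray and clear of green. Lowering the last 2–3 mm to contact.

```bash
python3 -m pendant '[{"dp":[0,0,-0.0005],"turn":[0,0,0],"claw":0.03},{"dp":[0,0,-0.001],"turn":[0,0,0],"claw":0.03},{"dp":[0,0,-0.0015],"turn":[0,0,0],"claw":0.03},{"dp":[0,0,-0.002],"turn":[0,0,0],"claw":0.03},{"dp":[0,0,-0.002],"turn":[0,0,0],"claw":0.03}]'
python3 - <<'E'
from st import *
L=[]
for i in range(5):
  D=imaging.get_image("scene"); o=ctrl.get_obs(); L.append(np.r_[o["ee_pos"],o["ft_force"],o["moment"]])
print(np.mean(L,0).round(2))
E
```

```text
t: 33.5
ee_pos: [505.4, 276.5, 22.5]
orientation: [-0.089, 2.828, 0.014]
ft_force: [0.5, -0.4, -2.6]
width: 43.7
[505.45 276.5   22.63   0.08   0.42  -3.71   0.03   0.45  -0.  ]
```

```bash
python3 -m pendant '[{"dp":[0,0,-0.0003],"turn":[0,0,0],"claw":0.03},{"dp":[0,0,-0.0006],"turn":[0,0,0],"claw":0.03},{"dp":[0,0,-0.0009],"turn":[0,0,0],"claw":0.03},{"dp":[0,0,-0.0009],"turn":[0,0,0],"claw":0.03}]'
python3 - <<'E'
from st import *
L=[]
for i in range(5):
  D=imaging.get_image("scene"); o=ctrl.get_obs(); L.append(np.r_[o["ee_pos"],o["ft_force"],o["moment"]])
print(np.mean(L,0).round(2))
E
```

```text
t: 34.15
ee_pos: [505.6, 276.6, 22.2]
orientation: [-0.089, 2.827, 0.015]
ft_force: [-2.7, -1.5, 4.1]
width: 43.9
[505.62 276.54  22.13  -2.45  -1.87   5.5   -0.18   0.5   -0.07]
```

```bash
python3 -m pendant '[{"dp":[0,0,0.0004],"turn":[0,0,0],"claw":0.03},{"dp":[0,0,0.0004],"turn":[0,0,0],"claw":0.05},{"dp":[0,0,0.0004],"turn":[0,0,0],"claw":0.06},{"dp":[0,0,0.0004],"turn":[0,0,0],"claw":0.066},{"dp":[0,0,0.0004],"turn":[0,0,0],"claw":0.066},{"dp":[0,0,0.0004],"turn":[0,0,0],"claw":0.066}]'
python3 - <<'E'
from st import *
st(None,.063)
D={n:imaging.get_image(n) for n in("scene","top")}
cv2.imwrite("pics/s17.png",cv2.resize(D["scene"]["pixels"][210:330,280:420],None,fx=5,fy=5,interpolation=cv2.INTER_CUBIC))
E
```

```text
t: 35.0
ee_pos: [505.5, 276.6, 22.1]
orientation: [-0.089, 2.828, 0.015]
ft_force: [-0.1, 0.1, -0.8]
width: 65.8
t 35.0 p [505.5  276.56  22.13] q [ 0.558  0.602  2.022 -0.554  0.281 -0.559] F [-0.13  0.05 -0.78] M [0.056 0.15  0.014] w 65.77
turn [-0.0004 -0.0016  0.0001] dp None
```

View pics/s17.png

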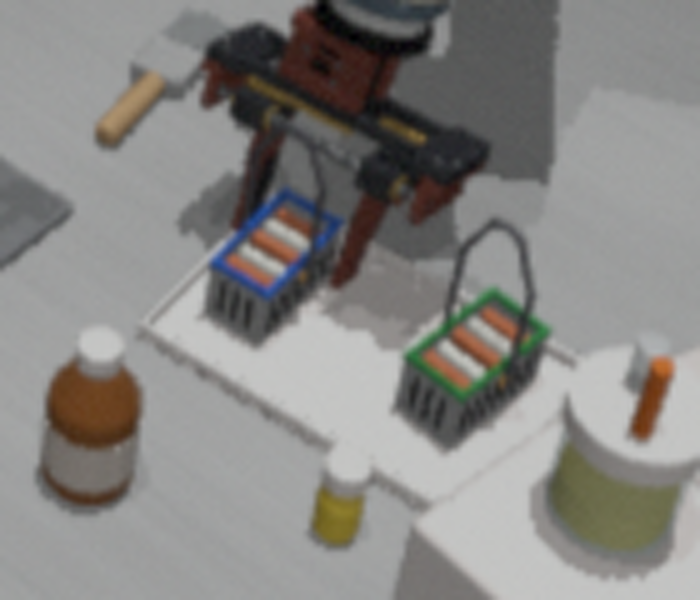

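The basket is standing and both fingers are clear of it. Withdrawing along the tool axis.

```bash
python3 -m pendant '[{"dp":[-0.001,0,0.004],"turn":[0,0,0],"claw":0.066},{"dp":[-0.004,0,0.014],"turn":[0,0,0],"claw":0.066},{"dp":[-0.010,0,0.032],"turn":[0,0,0],"claw":0.066},{"dp":[-0.019,-0.001,0.058],"turn":[0,0,0],"claw":0.066},{"dp":[-0.029,-0.002,0.088],"turn":[0,0,0],"claw":0.066},{"dp":[-0.039,-0.002,0.12],"turn":[0,0,0],"claw":0.066},{"dp":[-0.055,-0.003,0.15],"turn":[0,0,0],"claw":0.066},{"dp":[-0.075,-0.004,0.17],"turn":[0,0,0],"claw":0.066}]'
python3 -m pendant '[{"dp":[-0.02,0,0],"turn":[0,0,0],"claw":0.066},{"dp":[-0.05,0,0],"turn":[0,0,0],"claw":0.066},{"dp":[-0.05,0,0],"turn":[0,0,0],"claw":0.066},{"dp":[-0.05,0,0],"turn":[0,0,0],"claw":0.066}]'
python3 - <<'E'
from st import *
st(None,.063)
D={n:imaging.get_image(n) for n in("scene","top")}
cv2.imwrite("pics/s18.png",D["scene"]["pixels"])
cv2.imwrite("pics/t18.png",cv2.resize(D["top"]["pixels"][90:250,110:390],None,fx=2.8,fy=2.8,interpolation=cv2.INTER_CUBIC))
E
```

```text
t: 35.9
ee_pos: [430.4, 273.1, 195.1]
orientation: [-0.088, 2.825, 0.018]
ft_force: [-0.3, -0.3, -1.0]
width: 65.9
t: 36.3
ee_pos: [380.1, 272.9, 192.9]
orientation: [-0.091, 2.827, 0.016]
ft_force: [0.1, -0.4, 0.4]
width: 65.9
t 36.3 p [380.15 272.86 192.93] q [ 0.721  0.145  2.159 -0.332  0.612 -0.663] F [ 0.13 -0.38  0.41] M [0.012 0.113 0.034] w 65.89
turn [-0.0014 -0.0009 -0.0013] dp None
```

View pics/s18.png

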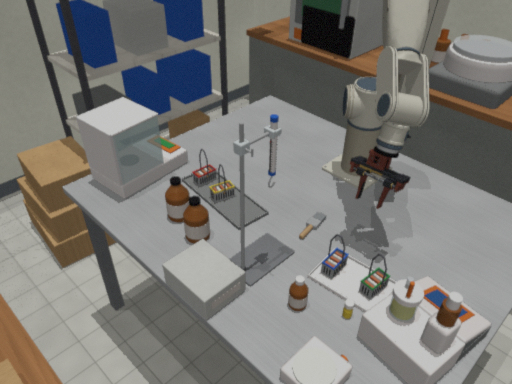

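View pics/t18.png

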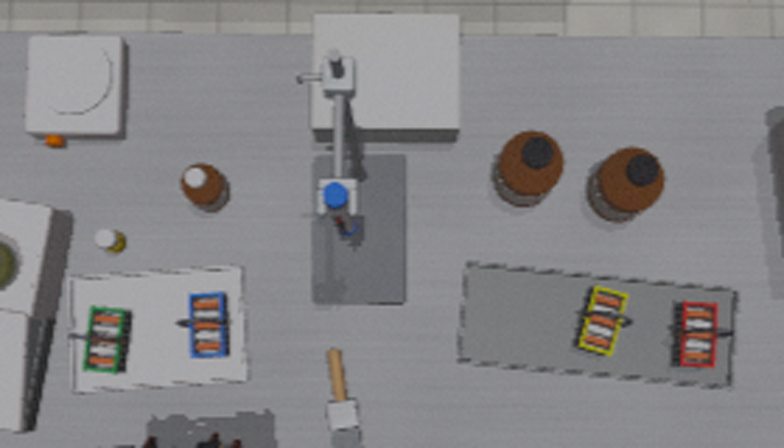

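The blue basket stands flat in the white tray beside green, and everything else is where it started. Handing in.

```bash
python3 -c "
from workcell import ctrl; print(ctrl.close_job())"
```

```text
the job is handed in; nothing more can be done
None
```

I weighed the blue-rimmed basket on the spring balance and stood it flat in the free half of the white tray. I handed the job in at about 36 s of the 62 s allowed.

- **Hanging:** I lowered it at about 15–20 mm/s until the measured hand force was zero within noise (−0.08 ± 0.09 N). When I let go, the balance pointer moved less than 0.1 px in the camera (about 0.3 mm).
- **Weighing:** The hand stayed clear for about 2 s and the reading was steady. The hook was about 58 mm out, so the basket weighs roughly 0.38 kg.
- **Lifting off:** I gripped it again and raised it slowly until the pointer was back at its empty position.
- **Last checks:** The final pictures show the basket level and well inside the tray, and the hook empty. The green, yellow and red baskets, the bottles, the vial and the brush look unmoved. The gripper is open and touching nothing.

These did not go exactly as planned:

- **Hand tilt:** I tilted the hand 18° instead of the advised 30°, because at 30° the last joint ran into its limit above the grey tray.
- **Side load on the hook:** After the second grip there was a sideways force of about 1.4 N on the basket, which also pressed on the hook. I removed it with a 1 mm shift before the hook was fully unloaded.
- **Setting down:** The basket was pressed onto the tray with about 5 N just before I let go.
- **Force noise:** Single force readings were noisy by about 0.5 N, so the balance point rests on averages. Two 30-reading averages put it 3–4 mm apart, and I released between them.

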